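# Set up the flood tray for its nutrient feed

### The job

Get the flood tray ready for its feed: first, while it is still empty, turn the white stand in the flood tray until all four feet stand on the tray's floor, clear of the ribs, and it no longer rocks, and let go of it; then stand every punnet of sprouts upright on the stand's grid, each wholly carried by the grid. Open both nutrient jugs by pushing the safety cap firmly down while turning it anticlockwise, and lay both caps flat in the white dish, open side down. Leave the other things on the bench where they are.

Things in the scene. Friction and masses are not known exactly. Their poses are not given: they have to be found in the camera images.
- flood_tray: Dark grey plastic flood tray, fixed; 312 x 312 mm outside, walls 6 mm thick, 36 mm high; origin at the centre of its underside. Floor 6 mm above the bench. Five drainage ribs, 10 mm wide, 8 mm high, run along the tray's x and fill the middle strip from y = -37 to +37 mm. The stand's feet belong on the flat floor at either side of that strip: two at y = +60, two at y = -60 mm.
- stand_mid (a point): Loose white grid stand, 208 (x) x 218 mm, 0.45 kg, two feet on the ribs: it rocks. Point: middle of the 10 mm thick grid, 45 mm above the soles; round its edge a 4 mm thin upstand 10 mm above the grid. Feet 16 mm across at x +-80, y +-60 mm. A 14 mm bar along x crosses the middle, open beside it (x -30 to 30 mm, 53 mm wide): grip it there from above. All feet are down when its x is along the tray's x (within 0.15 rad).
- jugA: Nutrient jug A (blue label, blue cap), white plastic, in a steel holder screwed to the bench: it does not move. Body 110 (x) x 84 mm, 150 mm high, hand grip at +x; neck 40 mm across at its middle, the mouth 195 mm above the bench. Origin at the centre of the underside, z up through the neck.
- capA_mid (a point): Push-and-turn safety cap on jug A: blue, 64 mm across, 40 mm high, 60 g; the point is its centre, half-way up, z up. Locked, its top is 218 mm above the bench and its x within 0.15 rad of the jug's x; sprung up into three notches. It can be turned only anticlockwise (from above) while it is held 5 to 7 mm down (7 is the stop); that takes 11 to 14 N. See capB for the rest.
- jugB: Nutrient jug B (orange label, orange cap), otherwise like jug A.
- capB_mid (a point): Safety cap of jug B: orange, otherwise like that of jug A. For both: once the cap's x has been turned 0.84 to 1.15 rad anticlockwise past the jug's x (the upper value is a stop), held down all the way, it lifts straight off, a loose part. Not pressed, or turned clockwise, it stays locked. Grip it round its sides, near the top.
- cap_dish: Shallow white dish fixed to the bench, 90 mm (its x) by 170 mm (its y), floor 3 mm and rim 8 mm above the bench; origin at the centre of its underside. Room for two caps side by side along its y, e.g. at y = +-41 mm.
- punnet1_mid (a point): Loose black plastic punnet filled with growing medium, short green sprouts (20 mm) on top; 90 mm long (its x), 56 mm wide (its y), 40 mm high without the sprouts, about 0.18 kg; the point is its centre, half-way up, z up. It may be absent (three or four are there).
- punnet2_mid (a point): Another punnet, like punnet1; may be absent.
- punnet3_mid (a point): Another punnet, like punnet1; may be absent.
- punnet4_mid (a point): Another punnet, like punnet1; may be absent.
- ph_pen: Bystander, loose: yellow pH pen, 165 mm long, lying; origin at the middle of its underside. Leave it where it is.
- measuring_cup: Bystander, loose: clear measuring cup, 76 mm across, 100 mm high; origin at the middle of its underside. Leave it where it is.
- spray_bottle: Bystander, loose: spray bottle with a red head, 200 mm high; origin at the middle of its underside. Leave it where it is.
- test_solution: Bystander, loose: small bottle, 42 mm across, 95 mm high; origin at the middle of its underside. Leave it where it is.
- seed_scoop: Bystander, loose: aluminium scoop, 200 mm long, lying; origin at the middle of its underside. Leave it where it is.
- buffer_jar: Bystander, loose: jar with a black lid, 64 mm across, 85 mm high; origin at the middle of its underside. Leave it where it is.
Mind the look-alikes: they are no part of the job. Leave any pink or turquoise look-alike of the part that bears capB_mid alone.

How it is judged:
On the way:
1. the empty stand stands level on all four feet on the floor of the flood tray, let go of (angle between stand_mid's own z axis and vertical below 0.03 rad and z of stand_mid in the frame of flood_tray between 0.046 and 0.055 m and horizontal distance between stand_mid and flood_tray below 0.07 m and horizontal distance between each of punnet1_mid, punnet2_mid, punnet3_mid, punnet4_mid and stand_mid above 0.13 m and contact force between the fingers and stand below 0.5 N), for 0.4 s.
At the end, for the whole second after the job is handed in: Stand level (under 0.03 rad), feet on the tray floor, within 70 mm of the tray's middle; every punnet present upright directly on the grid, centre within 76 mm (stand x) and 80 mm (y) of its middle; both caps flat (under 0.05 rad) on the dish's floor; all at rest (angle between stand_mid's own z axis and vertical below 0.03 rad and z of stand_mid in the frame of flood_tray between 0.046 and 0.055 m and horizontal distance between stand_mid and flood_tray below 0.07 m and x of punnet1_mid in the frame of stand_mid between -0.076 and 0.076 m and y of punnet1_mid in the frame of stand_mid between -0.08 and 0.08 m and z of punnet1_mid in the frame of stand_mid between 0.019 and 0.033 m and angle between each of punnet1_mid, punnet2_mid, punnet3_mid, punnet4_mid's own z axis and vertical below 0.12 rad and x of punnet2_mid in the frame of stand_mid between -0.076 and 0.076 m and y of punnet2_mid in the frame of stand_mid between -0.08 and 0.08 m and z of punnet2_mid in the frame of stand_mid between 0.019 and 0.033 m and x of punnet3_mid in the frame of stand_mid between -0.076 and 0.076 m and y of punnet3_mid in the frame of stand_mid between -0.08 and 0.08 m and z of punnet3_mid in the frame of stand_mid between 0.019 and 0.033 m and x of punnet4_mid in the frame of stand_mid between -0.076 and 0.076 m and y of punnet4_mid in the frame of stand_mid between -0.08 and 0.08 m and z of punnet4_mid in the frame of stand_mid between 0.019 and 0.033 m and x of capA_mid in the frame of cap_dish between -0.045 and 0.045 m and y of capA_mid in the frame of cap_dish between -0.085 and 0.085 m and z of each of capA_mid, capB_mid in the frame of cap_dish below 0.027 m and angle between each of capA_mid, capB_mid's own z axis and vertical below 0.05 rad and x of capB_mid in the frame of cap_dish between -0.045 and 0.045 m and y of capB_mid in the frame of cap_dish between -0.085 and 0.085 m and linear speed of each of stand, capA, capB, punnet1, punnet2, punnet3, punnet4 below 0.02 m/s); the robot touches nothing.
It fails at once if a bystander is pushed more than 50 mm from its place or knocked over (distance of any of ph_pen, measuring_cup, spray_bottle, test_solution, seed_scoop, buffer_jar from where it was at the start of the episode above 0.05 m or angle between any of measuring_cup, spray_bottle, test_solution, buffer_jar's own z axis and vertical above 0.7 rad).
Of punnet1, punnet2, punnet3, punnet4 only 3 to 4 are there at a start; the rules pass over those that are not, and their reading is None.
At some moment in a run one of punnet1, punnet2, punnet3, punnet4 may be knocked a few centimetres aside while the robot is not near it.
It also fails if it takes over 210 s, if anything falls off the work surface, if the arm or the gripper's body presses on something with over 40 N, if the wrist force passes 120 N, or if a joint passes its speed limit or range.

### The arm

A 6-joint arm with a two-finger parallel gripper is mounted at the origin on the work surface. World frame = base frame: x ahead of the robot, y to its left, z up, the work surface at z = 0. Lengths are in m, angles in rad, forces in N, time in s.
With the tool pointing down it reaches from about 0.375 to 0.9 m from the base axis. Payload 3.1 kg.
Tool frame: the origin (TCP) lies on the mounting face of the last link; the fingertips stand tip_reach ahead of it and the grasp point (between the pads) lies 155 mm ahead of it (tip_reach is the distance from the TCP to the fingertips, in m); z points along the fingers, y is the direction in which the jaws open and shut (so a half turn about z gives the same grasp; the last joint's range is limited). The gripper opens to 85 mm and grips with 20 to 120 N. Pads are 22 mm wide; open, the fingers measure 114 mm over their backs; the gripper's body (76 mm by 85 mm) begins 54 mm behind the grasp point. The pads swing forward as they close: fully open they stand 13 mm farther back than shut.
Start: joints at [-1.298, 0.527, 1.433, -0, 1.181, -0.178], TCP at [0.273, -0.562, 0.405] pointing down, gripper open.
Joint ranges: [-3.08, 3.08], [-0.75, 2.2], [0.22, 2.44], [-1.43, 4.57], [0, 2.65], [-2.85, 2.85]. Speed limits (rad/s): [2.79, 2.79, 3.14, 3.14, 3.14, 3.14].

### API

Orientations are given as a unit quaternion [x, y, z, w].
In Python, from bench import * gives the robot as it stands.
- The arm moves only by the tool drive_tool, never from a script. Its argument "motion" is a list of rows, each a list of 7 numbers: the opening, from 0 (shut) to 1 (fully open), then the shift along the tool's x, y, z in units of 40 mm (1.0 is 40 mm), then the turn, a rotation vector about the tool's x, y, z in units of 5 degrees (1.0 is 5 degrees). In form: [[grip, x, y, z, rx, ry, rz], ...]. A call has 1 to 20 rows; each row is the pose to reach, as a shift and turn from the pose commanded when the call began, along the tool's axes at that moment; what a row does not reach only later rows make up. A row lasts 1/10 s, in which the tool goes at most 50 mm and 8.59 degrees, less where a joint would pass 70% of its speed; a pose out of reach is approached as far as the arm can. A call with a gripper value outside its range is refused whole. The fingers move at their own pace and stop on an object; the grip force is fixed at half the most. Time passes only in rows, so rows that repeat a pose let the fingers close. It gives the time, the measured TCP pose, the force and the opening at its end, in the units of the state.
- get_state(): the state, without advancing time (a new reading comes with each control period).
- snapshot(name): name is "scene" or "top"; returns a dict with "pixels" (480x640x3 uint8, red, green, blue), "fx", "fy", "cx", "cy" (pixels), "k1" (the pictures are not rectified: a ray, as slopes to the right and down, at radius r is drawn at 1 + k1 r^2 times it, then the intrinsics apply), "R" (3x3) and "t" (3): a world point X has camera coordinates R X + t. Camera axes: x right, y down, z forward; pixel columns grow to the right and rows downward; lengths in m; the calibration is good to about 2 mm. A picture is of the moment at which its call begins. There is no depth.
- finish_job(): hands the job in, once; it reports no verdict.
Trained networks look in a picture, given as the dict that the camera call returned (one of the last four; its "shot" number tells which), for a name from the list of things; names that differ only in an ending like _2 or _b are one class to them, and where a whole thing is asked for, a point or a joint stands for the part that bears it (a point fixed in the world has none). Each returns a list of dicts, best first, with "conf" (0 to 1); they miss things now and then, are a little off and sometimes report something else, mostly with a low value. They report only what shows in the picture. A call takes as long as a camera call. They do not tell look-alikes from the thing itself.
- trace(picture, target): "pixels" (480x640 bool, what is visible of it).
- landmark_of(picture, target): "position" ([x, y, z] in m, in the coordinates of the camera as it stood for that picture, good to about 4 mm: a listed point, or the origin of a listed thing).
The state is a dict: "t": time; "joints": joint angles; "qvel": joint speeds; "joint_torque": joint torques, N m; "tcp_pos": TCP position; "ee_rot": TCP orientation; "ft_force": force on the tool from outside, world axes, zero at the start; "torque": the same for the moment, N m; "width": finger opening in m.
Only numpy, scipy, OpenCV 4.12 (cv2) and the standard library are available. Lean on these libraries where they do the work, as an engineer would, in place of code of your own. Each camera call takes 0.05 s, during which the arm holds its last target.

## Working session

There is one attempt and no reset: what is moved stays moved. The work goes in short steps, Python scripts to look and compute and a tool call to move; the robot and the scene stay as the last step left them, time stands still between calls to the robot, and variables do not carry over. Pictures are saved under pics/ and viewed, and the job is handed in when it is done.

Besides the shell and the picture viewer there is one more tool, called after "Call:" in YAML: its name, and indented under it one key for each argument. drive_tool: Moves the arm, as the interface text tells. Its arguments: {"type":"object","properties":{"motion":{"type":"array"}},"required":["motion"]}

```bash
ls; mkdir -p pics
cat > h.py <<'E'
import numpy as np, cv2
from bench import *
def save(s,n): cv2.imwrite('pics/'+n+'.png', s['pixels'][:,:,::-1])
def w(s,p): return np.array(s['R']).T@(np.array(p)-np.array(s['t']))
E
python3 - <<'E'
from h import *
st=get_state(); print(st)
for c in ['scene','top']:
    s=snapshot(c); save(s,c+'0'); print(c,s['fx'],s['k1'],np.array(s['R']).round(3),s['t'],'cam',w(s,[0,0,0]))
    for n in ['flood_tray','stand_mid','jugA','capA_mid','jugB','capB_mid','cap_dish','punnet1_mid','ph_pen','measuring_cup','spray_bottle','test_solution','seed_scoop','buffer_jar']:
        print(n,[(w(s,d['position']).round(3).tolist(),round(d['conf'],2)) for d in landmark_of(s,n)])
print(get_state()['t'])
E
```

```text
pics
{'t': 0.0, 'joints': array([-1.29746121e+00,  5.28457449e-01,  1.43391140e+00,  1.33509364e-06,
        1.18140828e+00, -1.78486289e-01]), 'qvel': array([ 0.00100288, -0.00051654,  0.00093859,  0.00114906, -0.00040667,
       -0.00102247]), 'joint_torque': array([ 1.60380091e-04, -4.42354381e+01, -1.78022808e+01, -3.03513052e-04,
        8.20291985e-03, -2.27614258e-06]), 'tcp_pos': array([ 0.27281631, -0.56192387,  0.40373568]), 'ee_rot': array([ 9.74589994e-01,  2.23993638e-01, -5.11626373e-05, -1.09103726e-03]), 'ft_force': array([-0.33255119,  0.73956604, -0.60147903]), 'torque': array([-0.04294984,  0.03301495,  0.04061502]), 'width': 0.08540521395956632}
scene 523.8918800687071 0.004879138774872257 [[ 0.041  0.999  0.009]
 [ 0.581 -0.016 -0.814]
 [-0.813  0.039 -0.581]] [ 0.06094107 -0.18128982  1.9940027 ] cam [ 1.72343438 -0.14075433  1.01123131]
flood_tray [([0.706, 0.37, -0.0], 0.74), ([0.618, -0.03, -0.001], 0.62)]
stand_mid [([0.611, -0.025, 0.057], 0.86)]
jugA [([0.616, -0.308, -0.001], 0.61), ([0.477, -0.431, 0.199], 0.33)]
capA_mid [([0.614, -0.301, 0.195], 0.85)]
[... 1407 characters left out ...]
3, -0.032, 0.002], 0.33)]
capB_mid [([0.614, -0.509, 0.02], 0.85), ([0.338, -0.446, 0.02], 0.69), ([0.483, -0.434, 0.197], 0.64), ([0.315, -0.593, 0.018], 0.41)]
cap_dish [([0.384, -0.266, 0.006], 0.67), ([0.345, 0.174, 0.002], 0.42)]
punnet1_mid [([0.407, 0.27, 0.021], 0.82)]
ph_pen [([0.708, 0.37, -0.001], 0.55), ([0.753, -0.286, 0.002], 0.5)]
measuring_cup [([0.346, 0.171, 0.005], 0.78), ([0.458, 0.419, 0.018], 0.5), ([0.374, -0.061, -0.002], 0.5), ([0.576, 0.404, 0.022], 0.46)]
spray_bottle [([0.295, 0.32, -0.001], 0.72), ([0.482, -0.434, 0.197], 0.56)]
test_solution [([0.68, 0.225, 0.004], 0.58)]
seed_scoop [([0.371, -0.058, -0.001], 0.95)]
buffer_jar [([0.754, -0.29, 0.001], 0.73)]
1.5
```

View pics/scene0.png

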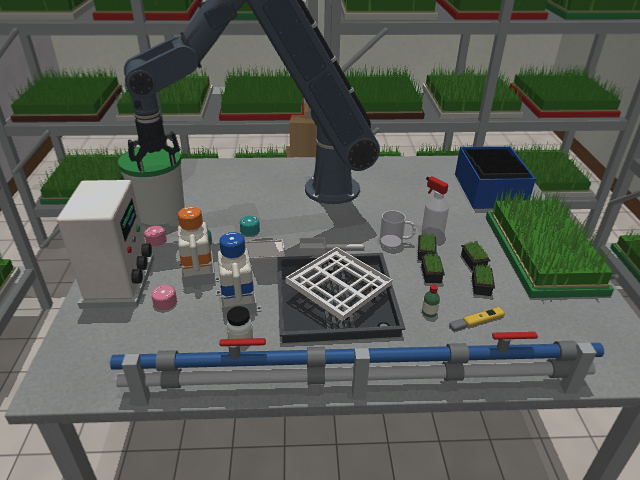

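View pics/top0.png

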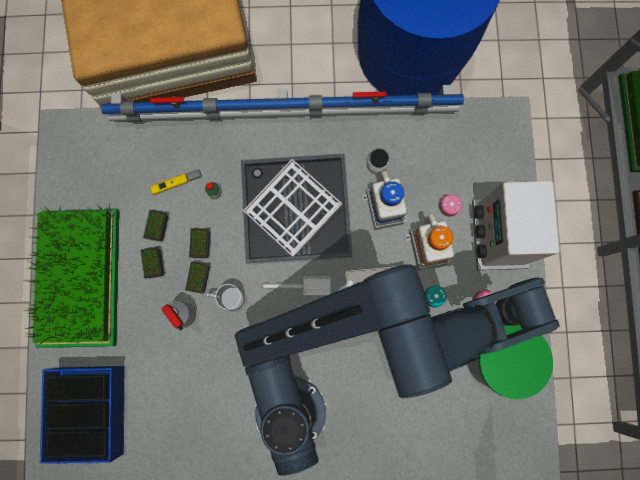

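Top view: four punnets at px (156,225), (152,262), (200,242), (198,277). The stand is at (293,207), turned about 45° in the tray. Jug A is at (388,200), jug B at (437,238), and the dish is partly hidden by the arm. Next I'll measure the yaws.

```bash
cat >> h.py <<'E'
def ray(s,px):
    px=np.atleast_2d(np.array(px,float))
    d=np.c_[(px[:,0]-s['cx'])/s['fx'],(px[:,1]-s['cy'])/s['fy']]
    u=d.copy()
    for _ in range(20): u=d/(1+s['k1']*(u**2).sum(1,keepdims=True))
    R=np.array(s['R']); return (R.T@np.c_[u,np.ones(len(u))].T).T, -R.T@np.array(s['t'])
def at_z(s,px,z):
    r,c=ray(s,px); return c+r*((z-c[2])/r[:,2])[:,None]
def proj(s,X):
    X=np.atleast_2d(X); c=(np.array(s['R'])@X.T).T+np.array(s['t']); u=c[:,:2]/c[:,2:]
    u=u*(1+s['k1']*(u**2).sum(1,keepdims=True)); return np.c_[u[:,0]*s['fx']+s['cx'],u[:,1]*s['fy']+s['cy']]
def crop(s,n,x0,y0,x1,y1,f):
    cv2.imwrite('pics/'+n+'.png',cv2.resize(s['pixels'][y0:y1,x0:x1,::-1],None,fx=f,fy=f,interpolation=cv2.INTER_CUBIC))
def orth(s,n,x0,x1,y0,y1,z,mm=1.0):
    # orthographic rectification at height z; image right = -y, up = +x
    H=int((x1-x0)*1000/mm);W=int((y1-y0)*1000/mm)
    v,u=np.mgrid[0:H,0:W]; X=np.c_[x1-v.ravel()*mm/1000, y1-u.ravel()*mm/1000, np.full(H*W,z)]
    p=proj(s,X).astype(np.float32).reshape(H,W,2)
    im=cv2.remap(s['pixels'],p[...,0],p[...,1],cv2.INTER_CUBIC); cv2.imwrite('pics/'+n+'.png',im[:,:,::-1]); return im
E
python3 - <<'E'
from h import *
s=snapshot('top')
orth(s,'o_pun',.3,.65,.2,.5,.04,0.6)
orth(s,'o_stand',.44,.8,-.22,.16,.055,0.6)
orth(s,'o_jug',.4,.75,-.52,-.2,.218,0.6)
for n in ['punnet1_mid','punnet1_mid','stand_mid','flood_tray','cap_dish']:
    for d in trace(s,n):
        m=d['pixels'].astype(np.uint8)
        ys,xs=np.nonzero(m)
        print(n,round(d['conf'],2),m.sum(),xs.mean().round(1),ys.mean().round(1))
        if m.sum()<50: continue
        z={'punnet1_mid':.04,'stand_mid':.06,'flood_tray':.036,'cap_dish':.008}[n]
        W=at_z(s,np.c_[xs,ys],z)[:,:2]*1000
        r=cv2.minAreaRect(W.astype(np.float32)); print('   rect',np.round(r[0],1),np.round(r[1],1),round(r[2],1))
E
```

```text
punnet1_mid 0.73 576 197.1 276.9
   rect [409.6 271.8] [59.7 89.7] 77.8
punnet1_mid 0.73 576 197.1 276.9
   rect [409.6 271.8] [59.7 89.7] 77.8
stand_mid 0.84 2820 293.5 205.6
   rect [613.2 -21.5] [213.5 222.3] 45.6
flood_tray 0.75 8195 296.6 208.7
   rect [617.7 -29.8] [328.7 328.4] 1.7
cap_dish 0.98 418 361.9 274.5
   rect [ 400.9 -248.6] [ 49.2 142.7] 3.9
```

View pics/o_pun.png

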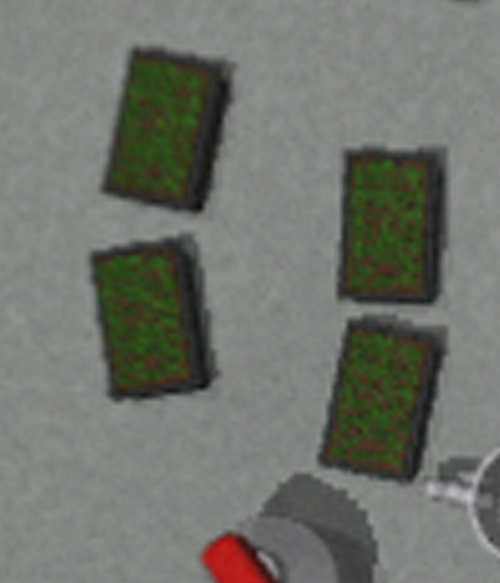

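View pics/o_stand.png

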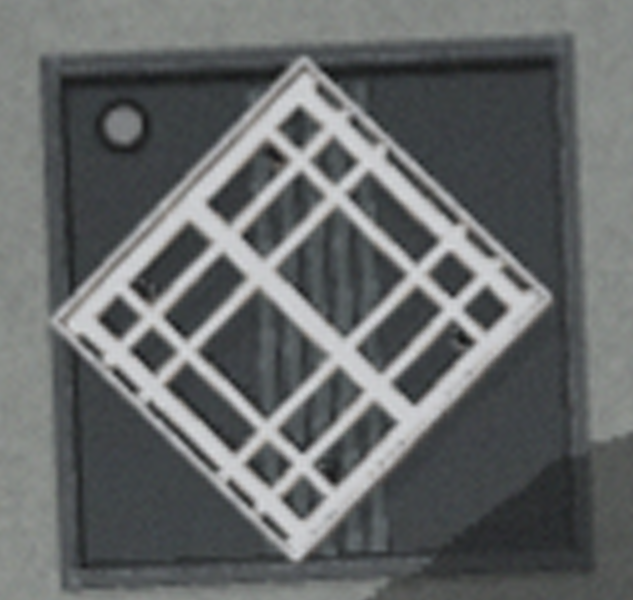

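View pics/o_jug.png

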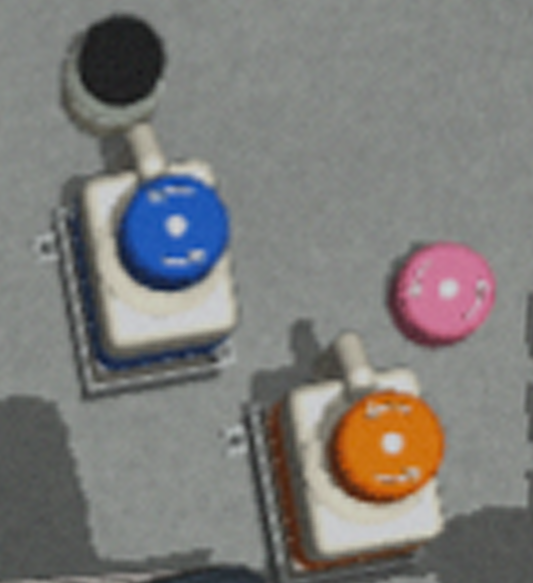

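```bash
cat >> h.py <<'E'
from scipy.spatial.transform import Rotation as Ro
def goal_R(phi):  # tool x yaw phi deg, pointing down
    a=np.deg2rad(phi); return Ro.from_matrix(np.array([[np.cos(a),np.sin(a),0],[np.sin(a),-np.cos(a),0],[0,0,-1]]))
def st():
    s=get_state(); R=Ro.from_quat(s['ee_rot']); m=R.as_matrix()
    phi=np.rad2deg(np.arctan2(m[1,0],m[0,0]))
    print('t',round(s['t'],2),'tcp',s['tcp_pos'].round(4),'phi',phi.round(1),'tilt',np.rad2deg(np.arccos(-m[2,2])).round(2),'q',s['joints'].round(2),'F',s['ft_force'].round(1),'M',s['torque'].round(2),'w',round(s['width'],4))
    return s,R,phi
def plan(wps):
    s,R,phi=st()
    for x,y,z,ph in wps:
        d=R.inv().apply(np.array([x,y,z])-s['tcp_pos'])/.04
        rv=(R.inv()*goal_R(ph)).as_rotvec(degrees=True)/5
        print('  to',(x,y,z,ph),':',d.round(2).tolist(),rv.round(2).tolist())
E
python3 - <<'E'
from h import *
plan([(.35,-.5,.46,26),(.612,-.021,.46,47),(.612,-.021,.30,47),(.612,-.021,.213,47)])
E
```

```text
t 1.8 tcp [ 0.2729 -0.5623  0.4047] phi 25.9 tilt 0.0 q [-1.3   0.53  1.43  0.    1.18 -0.18] F [ 0.4  1.  -0.5] M [ 0.02 -0.03  0.02] w 0.0854
  to (0.35, -0.5, 0.46, 26) : [2.41, -0.56, -1.38] [-0.0, -0.0, -0.02]
  to (0.612, -0.021, 0.46, 47) : [13.54, -8.47, -1.38] [-0.0, -0.0, -4.22]
  to (0.612, -0.021, 0.3, 47) : [13.54, -8.47, 2.62] [-0.0, -0.0, -4.22]
  to (0.612, -0.021, 0.213, 47) : [13.54, -8.47, 4.79] [-0.0, -0.0, -4.22]
```

Call:
drive_tool:
  motion:
    - [0.5,2.41,-0.56,-1.38,0,0,0]
    - [0.5,2.41,-0.56,-1.38,0,0,0]
    - [0.5,2.41,-0.56,-1.38,0,0,0]
    - [0.5,13.54,-8.47,-1.38,0,0,-4.22]
    - [0.5,13.54,-8.47,-1.38,0,0,-4.22]
    - [0.5,13.54,-8.47,-1.38,0,0,-4.22]
    - [0.5,13.54,-8.47,-1.38,0,0,-4.22]
    - [0.5,13.54,-8.47,-1.38,0,0,-4.22]
    - [0.5,13.54,-8.47,-1.38,0,0,-4.22]
    - [0.5,13.54,-8.47,-1.38,0,0,-4.22]
    - [0.5,13.54,-8.47,-1.38,0,0,-4.22]
    - [0.5,13.54,-8.47,-1.38,0,0,-4.22]
    - [0.5,13.54,-8.47,-1.38,0,0,-4.22]
    - [0.5,13.54,-8.47,-1.38,0,0,-4.22]
    - [0.5,13.54,-8.47,-1.38,0,0,-4.22]
    - [0.5,13.54,-8.47,1.5,0,0,-4.22]
    - [0.5,13.54,-8.47,1.5,0,0,-4.22]
    - [0.5,13.54,-8.47,1.5,0,0,-4.22]
    - [0.5,13.54,-8.47,1.5,0,0,-4.22]
    - [0.5,13.54,-8.47,1.5,0,0,-4.22]

```text
t: 3.8
tcp_pos: [0.6125, -0.0219, 0.3451]
ee_rot: [0.917, 0.398, 0.0, 0.0]
ft_force: [0.5, -0.0, 0.2]
width: 0.0426
```

Run:
```python
from h import *
plan([(.612,-.021,.30,47),(.612,-.021,.213,47)])
s=snapshot('scene'); save(s,'s1'); crop(s,'s1c',240,200,440,350,4)
t=snapshot('top');
orth(t,'o_jug2',.25,.75,-.64,-.15,.218,0.8)
orth(t,'o_dish',.28,.48,-.40,-.15,.008,0.4)
print([(w(t,d['position']).round(3).tolist(),round(d['conf'],2)) for d in landmark_of(t,'cap_dish')])
for d in trace(t,'cap_dish'):
    ys,xs=np.nonzero(d['pixels']); r=cv2.minAreaRect((at_z(t,np.c_[xs,ys],.008)[:,:2]*1000).astype(np.float32)); print(d['conf'],r)
```

```text
t 3.8 tcp [ 0.6125 -0.0219  0.3451] phi 46.9 tilt 0.04 q [-0.22  0.58  1.52 -0.    1.04  0.53] F [ 0.5 -0.   0.2] M [ 0.03 -0.02 -0.01] w 0.0426
  to (0.612, -0.021, 0.3, 47) : [0.01, -0.03, 1.13] [0.01, -0.0, -0.01]
  to (0.612, -0.021, 0.213, 47) : [0.01, -0.03, 3.3] [0.01, -0.0, -0.01]
[([0.382, -0.265, 0.007], 0.81)]
0.68 ((380.50750732421875, -263.5877380371094), (90.02379608154297, 172.63575744628906), 2.8112785816192627)
0.65 ((624.525146484375, -21.963729858398438), (214.43663024902344, 226.37747192382812), 45.281166076660156)
```

View pics/s1c.png

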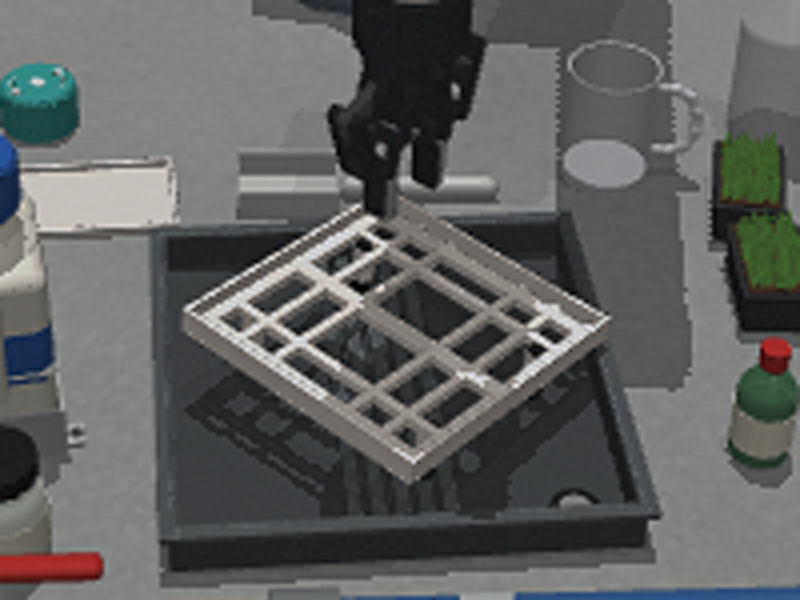

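View pics/o_jug2.png

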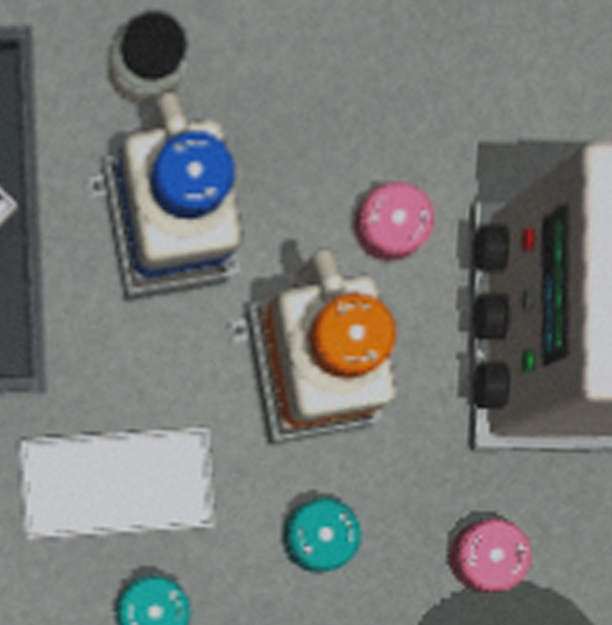

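View pics/o_dish.png

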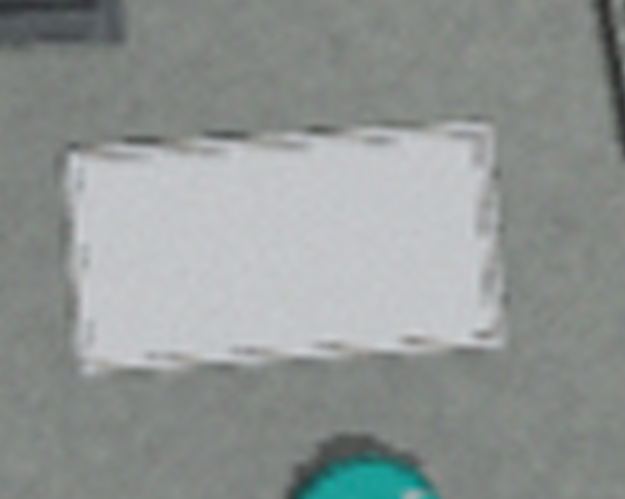

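The scene shows the gripper over the stand's bar. The dish centre is about (.381,-.264), yaw 3°, and the decoys lie clear of it. Lowering onto the bar.

Call:
drive_tool:
  motion:
    - [0.5,0.01,-0.03,1.5,0,0,0]
    - [0.5,0.01,-0.03,2.5,0,0,0]
    - [0.5,0.01,-0.03,3.3,0,0,0]
    - [0.5,0.01,-0.03,3.3,0,0,0]
    - [0.0,0.01,-0.03,3.3,0,0,0]
    - [0.0,0.01,-0.03,3.3,0,0,0]
    - [0.0,0.01,-0.03,3.3,0,0,0]
    - [0.0,0.01,-0.03,3.3,0,0,0]
    - [0.0,0.01,-0.03,3.3,0,0,0]
    - [0.0,0.01,-0.03,3.3,0,0,0]

```text
t: 5.0
tcp_pos: [0.6128, -0.02, 0.215]
ee_rot: [0.917, 0.399, 0.002, 0.002]
ft_force: [-0.7, 0.7, 6.8]
width: 0.0127
```

Run:
```python
from h import *
plan([(.612,-.021,.233,47)])
s=snapshot('scene'); crop(s,'s2c',240,200,440,350,4)
```

```text
t 5.0 tcp [ 0.6128 -0.02    0.215 ] phi 47.0 tilt 0.3 q [-0.21  0.77  1.59  0.    0.77  0.54] F [-0.7  0.7  6.8] M [ 0.11 -0.26  0.21] w 0.0127
  to (0.612, -0.021, 0.233, 47) : [-0.03, 0.0, -0.45] [0.05, -0.03, 0.0]
```

View pics/s2c.png

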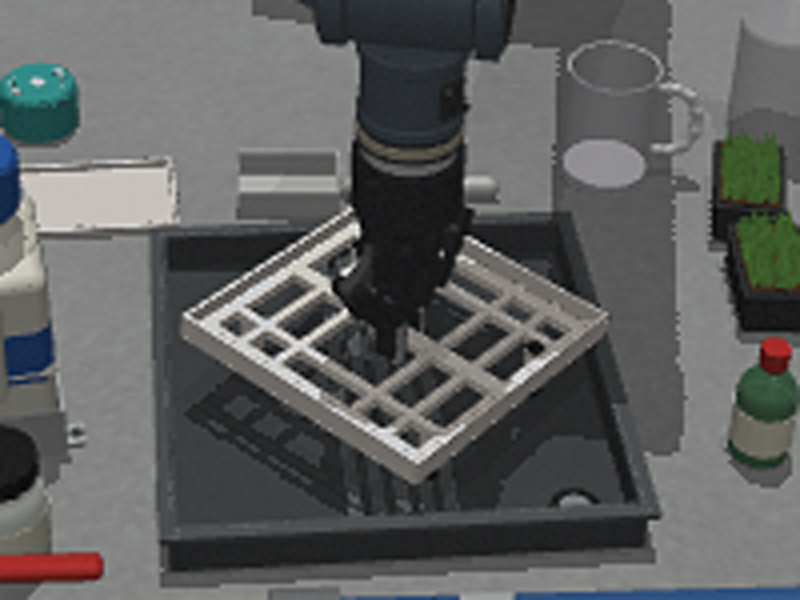

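Call:
drive_tool:
  motion:
    - [0.0,0,0,-0.3,0,0,0]
    - [0.0,-0.05,0.02,-0.6,0,0,0]
    - [0.0,-0.05,0.02,-0.6,0,0,0]
    - [0.0,-0.05,0.05,-0.6,0,0,1]
    - [0.0,-0.08,0.1,-0.6,0,0,2]
    - [0.0,-0.1,0.15,-0.6,0,0,3]
    - [0.0,-0.13,0.2,-0.6,0,0,4]
    - [0.0,-0.13,0.22,-0.6,0,0,5]
    - [0.0,-0.13,0.22,-0.6,0,0,6]
    - [0.0,-0.13,0.22,-0.6,0,0,7]
    - [0.0,-0.13,0.22,-0.6,0,0,8]
    - [0.0,-0.13,0.22,-0.6,0,0,8.86]
    - [0.0,-0.13,0.22,-0.6,0,0,8.86]
    - [0.0,-0.13,0.22,-0.6,0,0,8.86]
    - [0.0,-0.13,0.22,-0.6,0,0,8.86]

```text
t: 6.55
tcp_pos: [0.6144, -0.0297, 0.2365]
ee_rot: [1.0, 0.024, -0.0, -0.0]
ft_force: [-0.1, -0.1, -5.8]
width: 0.0125
```

Run:
```python
from h import *
plan([(.615,-.03,.225,2.7),(.615,-.03,.2,2.7)])
s=snapshot('scene'); crop(s,'s3c',240,200,440,350,4)
t=snapshot('top'); orth(t,'o3',.44,.8,-.22,.16,.055,.6)
```

```text
t 6.55 tcp [ 0.6144 -0.0297  0.2365] phi 2.7 tilt 0.04 q [-0.23  0.74  1.58 -0.    0.82  1.29] F [-0.1 -0.1 -5.8] M [-0.04 -0.05  0.  ] w 0.0125
  to (0.615, -0.03, 0.225, 2.7) : [0.02, 0.01, 0.29] [-0.0, 0.01, 0.01]
  to (0.615, -0.03, 0.2, 2.7) : [0.02, 0.01, 0.91] [-0.0, 0.01, 0.01]
```

View pics/s3c.png

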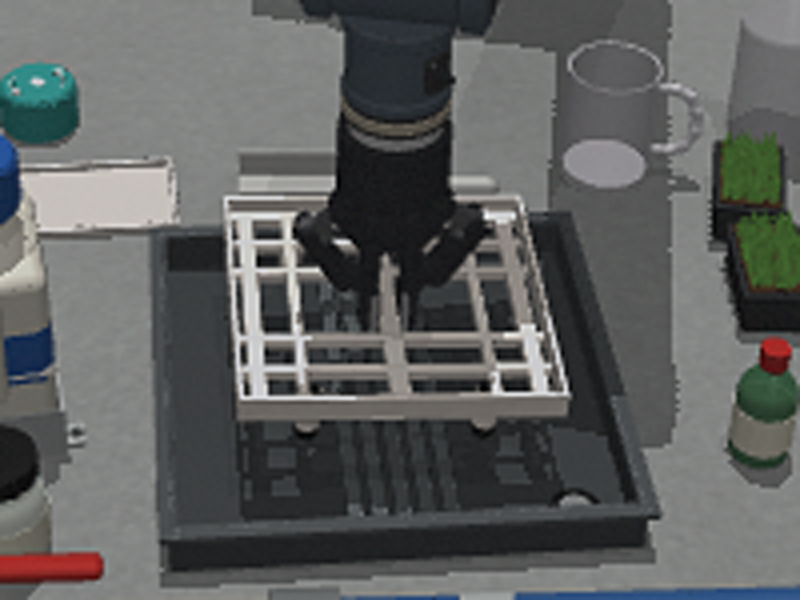

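View pics/o3.png

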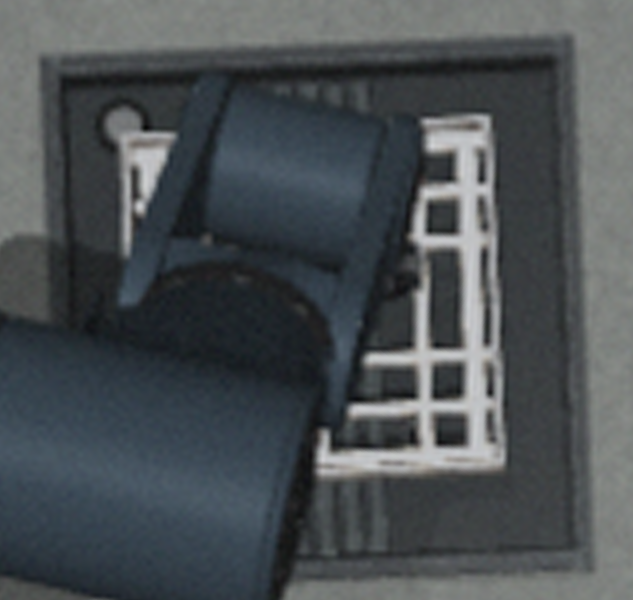

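The stand is lifted, level and square to the tray. Lowering and letting go.

Call:
drive_tool:
  motion:
    - [0.0,0.02,0.01,0.3,0,0,0]
    - [0.0,0.02,0.01,0.5,0,0,0]
    - [0.0,0.02,0.01,0.65,0,0,0]
    - [0.0,0.02,0.01,0.73,0,0,0]
    - [0.0,0.02,0.01,0.77,0,0,0]
    - [0.0,0.02,0.01,0.77,0,0,0]

```text
t: 7.25
tcp_pos: [0.6153, -0.0302, 0.2079]
ee_rot: [1.0, 0.023, 0.0, 0.0]
ft_force: [-4.5, -0.6, 8.2]
width: 0.0123
```

Call:
drive_tool:
  motion:
    - [0.5,0,0,0,0,0,0]
    - [0.5,0,0,0,0,0,0]
    - [0.5,0,0,0,0,0,0]
    - [0.5,0,0,0,0,0,0]
    - [0.5,0,0,-0.7,0,0,0]
    - [0.5,0,0,-2,0,0,0]
    - [0.5,0,0,-5,0,0,0]
    - [0.5,0,0,-5,0,0,0]
    - [0.5,0,0,-5,0,0,0]
    - [0.5,0,0,-5,0,0,0]

```text
t: 8.25
tcp_pos: [0.6164, -0.0301, 0.4107]
ee_rot: [1.0, 0.024, 0.005, 0.001]
ft_force: [0.4, -0.4, -0.3]
width: 0.0428
```

Run:
```python
from h import *
st()
s=snapshot('scene'); crop(s,'s4c',240,200,440,350,4)
t=snapshot('top'); orth(t,'o4',.44,.8,-.22,.16,.055,.6)
for q in (s,t):
  print([(w(q,d['position']).round(3).tolist(),round(d['conf'],2)) for d in landmark_of(q,'stand_mid')][:1])
print(get_state()['t'])
```

```text
t 8.25 tcp [ 0.6164 -0.0301  0.4107] phi 2.7 tilt 0.57 q [-0.23  0.51  1.45  0.    1.17  1.29] F [ 0.4 -0.4 -0.3] M [ 0.02 -0.02  0.04] w 0.0428
[([0.612, -0.033, 0.052], 0.86)]
[([0.612, -0.028, 0.054], 0.65)]
8.45
```

View pics/s4c.png

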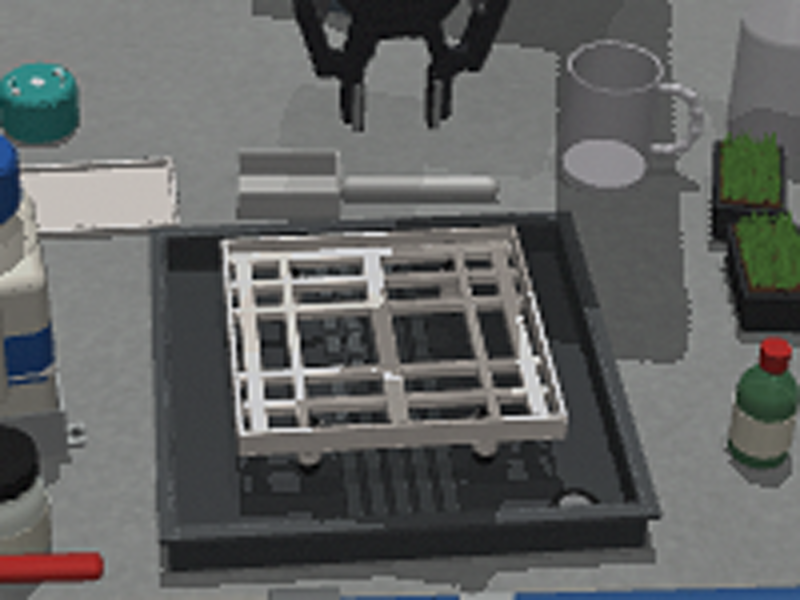

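View pics/o4.png

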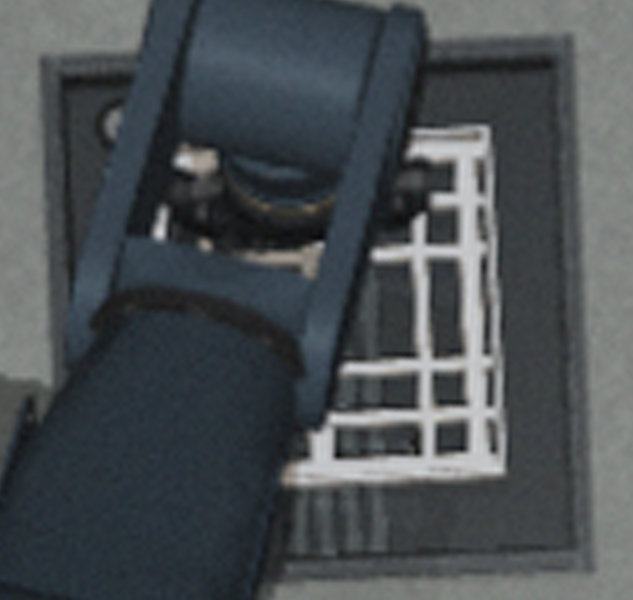

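The stand is down level, stand_mid z ≈ 0.052, with its feet outside the ribs. Next come the punnets.

```bash
cat >> h.py <<'E'
def punnets(t):
    im=t['pixels'].astype(int); r,g,b=im[...,0],im[...,1],im[...,2]
    # dark + green blob
    m=((im.max(2)<75)|((g>b+15))).astype(np.uint8)
    m[:, 230:]=0; m[:,:125]=0; m[:200]=0; m[305:]=0
    m=cv2.morphologyEx(m,cv2.MORPH_OPEN,np.ones((3,3)))
    n,l,stt,_=cv2.connectedComponentsWithStats(m)
    g2=((g>b+10)&(g>r-5)).astype(np.uint8)
    out=[]
    for i in range(1,n):
        if stt[i,4]<250: continue
        ys,xs=np.nonzero((l==i)&(g2>0))
        W=(at_z(t,np.c_[xs,ys],.042)[:,:2]*1000).astype(np.float32); rr=cv2.minAreaRect(W)
        c=W-W.mean(0); ev,V=np.linalg.eigh(c.T@c); v=V[:,1]*np.sign(V[0,1])
        out.append((W.mean(0).round(1).tolist(),round(np.rad2deg(np.arctan2(v[1],v[0])),1),np.round(rr[0],1).tolist(),np.round(rr[1],1).tolist(),round(rr[2],1),int(stt[i,4])))
    return out
E
python3 - <<'E'
from h import *
t=snapshot('top')
for p in punnets(t): print(p)
orth(t,'o5',.3,.65,.2,.5,.04,0.6)
st()
E
```

```text
([573.7000122070312, 404.70001220703125], np.float32(-10.2), [572.8, 404.4], [48.7, 80.6], 79.5, 582)
([490.29998779296875, 345.0], np.float32(-68.3), [490.9, 339.9], [80.2, 218.6], 20.4, 2450)
t 8.5 tcp [ 0.6148 -0.0299  0.4036] phi 2.7 tilt 0.26 q [-0.23  0.52  1.46  0.    1.17  1.29] F [ 0.1 -0.3 -0.5] M [-0.03  0.05 -0.03] w 0.0431
```

```bash
cat >> h.py <<'E'
def punnets(t):
    im=t['pixels'].astype(int); r,g,b=im[...,0],im[...,1],im[...,2]
    m=((np.maximum(g,r)>b+12)).astype(np.uint8)
    m[:, 330:]=0; m[:,122:][:, :0]=0; m[:,:125]=0; m[:150]=0; m[320:]=0
    m=cv2.morphologyEx(m,cv2.MORPH_OPEN,np.ones((3,3)))
    n,l,stt,_=cv2.connectedComponentsWithStats(m)
    out=[]
    for i in range(1,n):
        if stt[i,4]<150: continue
        ys,xs=np.nonzero(l==i)
        if (r[ys,xs]-g[ys,xs]).mean()>25: continue
        W=(at_z(t,np.c_[xs,ys],.042)[:,:2]*1000).astype(np.float32); rr=cv2.minAreaRect(W)
        c=W-W.mean(0); ev,V=np.linalg.eigh(c.T@c); v=V[:,1]*np.sign(V[0,1])
        out.append((W.mean(0).round(1).tolist(),round(float(np.rad2deg(np.arctan2(v[1],v[0]))),1),np.round(rr[0],1).tolist(),np.round(rr[1],1).tolist(),round(rr[2],1),len(xs)))
    return out
E
python3 - <<'E'
from h import *
t=snapshot('top')
for p in punnets(t): print(p)
s=snapshot('scene'); crop(s,'s5',400,220,520,310,6)
for d in landmark_of(s,'punnet1_mid')+landmark_of(t,'punnet1_mid'): print(d['conf'])
E
```

```text
([700.7000122070312, 361.0], -70.9, [700.3, 362.2], [35.2, 120.8], 19.0, 401)
([681.0, 229.1999969482422], 27.4, [680.1, 229.7], [44.8, 37.1], 0.0, 153)
([572.7999877929688, 403.79998779296875], -11.1, [573.0, 404.2], [48.3, 80.5], 78.3, 396)
([519.9000244140625, 267.0], -1.0, [518.7, 267.6], [46.1, 67.7], 88.4, 336)
([462.1000061035156, 417.1000061035156], -2.1, [458.2, 416.5], [79.5, 45.9], 1.0, 333)
0.77
```

View pics/s5.png

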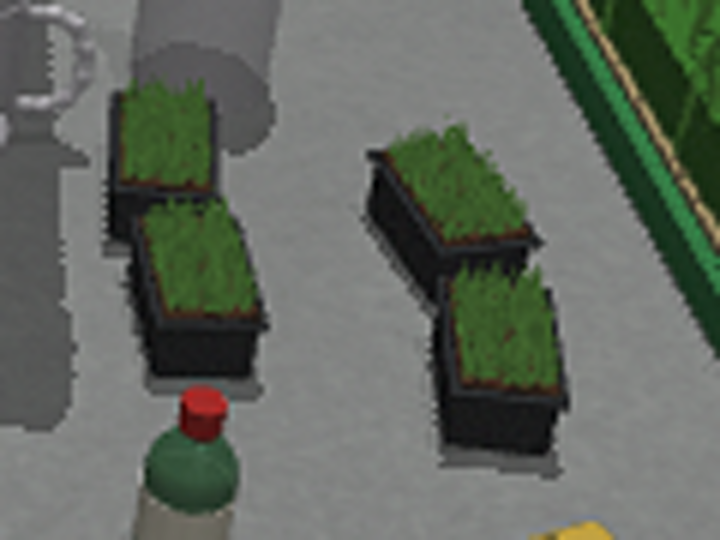

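The arm hides part of the punnet area, so I'll do the caps first and look at the punnets again from a clear position.

Run:
```python
from h import *
plan([(.6148,-.03,.45,2.7),(.6145,-.3055,.45,30),(.6145,-.3055,.40,30)])
```

```text
t 8.7 tcp [ 0.6152 -0.0301  0.4045] phi 2.7 tilt 0.15 q [-0.23  0.52  1.46  0.    1.17  1.29] F [ 0.4  0.8 -0.7] M [-0.02  0.01 -0.01] w 0.0429
  to (0.6148, -0.03, 0.45, 2.7) : [-0.01, -0.0, -1.14] [-0.01, 0.03, -0.0]
  to (0.6145, -0.3055, 0.45, 30) : [-0.34, 6.88, -1.14] [-0.01, 0.03, -5.46]
  to (0.6145, -0.3055, 0.4, 30) : [-0.34, 6.88, 0.11] [-0.01, 0.03, -5.46]
```

Call:
drive_tool:
  motion:
    - [1,0,0,-1.14,0,0,0]
    - [1,0,0,-1.14,0,0,0]
    - [1,-0.34,6.88,-1.14,0,0,-5.46]
    - [1,-0.34,6.88,-1.14,0,0,-5.46]
    - [1,-0.34,6.88,-1.14,0,0,-5.46]
    - [1,-0.34,6.88,-1.14,0,0,-5.46]
    - [1,-0.34,6.88,-1.14,0,0,-5.46]
    - [1,-0.34,6.88,-1.14,0,0,-5.46]
    - [1,-0.34,6.88,-1.14,0,0,-5.46]
    - [1,-0.34,6.88,-1.14,0,0,-5.46]
    - [1,-0.34,6.88,-1.14,0,0,-5.46]
    - [1,-0.34,6.88,0.1,0,0,-5.46]
    - [1,-0.34,6.88,0.1,0,0,-5.46]
    - [1,-0.34,6.88,0.1,0,0,-5.46]

```text
t: 10.1
tcp_pos: [0.6147, -0.3041, 0.4012]
ee_rot: [0.966, 0.26, -0.001, -0.001]
ft_force: [-0.2, -0.6, 0.2]
width: 0.0853
```

Run:
```python
from h import *
plan([(.6145,-.3055,.358,30)])
s=snapshot('scene'); crop(s,'s6',160,130,310,330,3)
t=snapshot('top'); orth(t,'o6',.28,.8,-.22,.5,.05,.9)
for p in punnets(t): print(p)
```

```text
t 10.1 tcp [ 0.6147 -0.3041  0.4012] phi 30.1 tilt 0.2 q [-0.62  0.62  1.27  0.    1.26  0.42] F [-0.2 -0.6  0.2] M [ 0.   -0.03 -0.07] w 0.0853
  to (0.6145, -0.3055, 0.358, 30) : [-0.02, 0.03, 1.08] [-0.04, 0.02, 0.02]
([700.7999877929688, 360.5], -70.7, [700.3, 361.7], [35.5, 119.8], 19.0, 398)
([572.5999755859375, 404.1000061035156], -9.6, [572.6, 404.1], [47.0, 80.8], 79.7, 393)
([514.0, 267.70001220703125], -3.7, [514.1, 267.7], [46.1, 76.9], 88.5, 394)
([458.29998779296875, 413.3999938964844], 9.9, [458.2, 413.5], [80.3, 48.3], 8.0, 407)
([410.0, 273.3999938964844], -11.9, [410.1, 273.8], [47.2, 79.8], 78.7, 410)
```

View pics/s6.png

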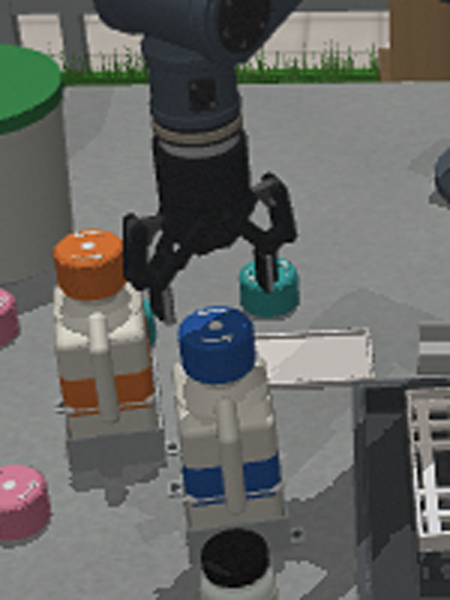

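View pics/o6.png

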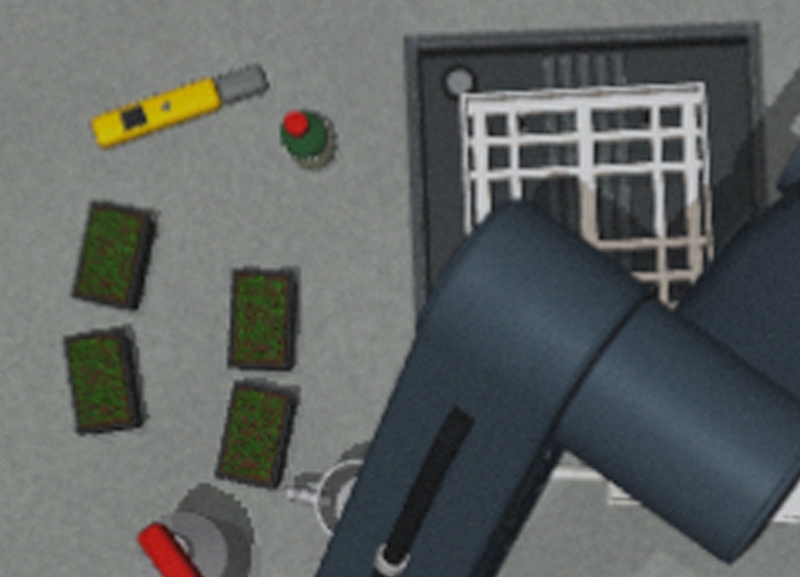

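Gripper over the blue cap, decoys clear. The four punnets are now measured cleanly. Gripping cap A.

Call:
drive_tool:
  motion:
    - [1,-0.02,0.03,0.5,0,0,0]
    - [1,-0.02,0.03,1.1,0,0,0]
    - [1,-0.02,0.03,1.1,0,0,0]
    - [0,-0.02,0.03,1.1,0,0,0]
    - [0,-0.02,0.03,1.1,0,0,0]
    - [0,-0.02,0.03,1.1,0,0,0]
    - [0,-0.02,0.03,1.1,0,0,0]
    - [0,-0.02,0.03,1.1,0,0,0]

```text
t: 11.0
tcp_pos: [0.615, -0.3071, 0.3605]
ee_rot: [0.966, 0.259, 0.001, 0.001]
ft_force: [-0.3, 0.9, 5.5]
width: 0.0629
```

Run:
```python
from h import *
st()
s=snapshot('scene'); crop(s,'s7',160,130,310,330,3)
```

```text
t 11.0 tcp [ 0.615  -0.3071  0.3605] phi 30.0 tilt 0.22 q [-0.63  0.66  1.31  0.    1.17  0.42] F [-0.3  0.9  5.5] M [0.28 0.13 0.01] w 0.0629
```

View pics/s7.png

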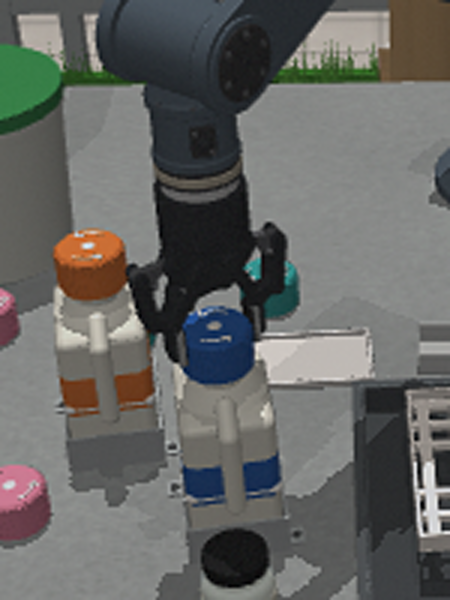

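Call:
drive_tool:
  motion:
    - [0,0,0,0.1,0,0,0]
    - [0,0,0,0.2,0,0,0]
    - [0,0,0,0.2,0,0,0]
    - [0,0,0,0.2,0,0,0]

```text
t: 11.45
tcp_pos: [0.615, -0.307, 0.3543]
ee_rot: [0.966, 0.259, 0.002, 0.002]
ft_force: [-2.7, 3.4, 11.9]
width: 0.062
```

Call:
drive_tool:
  motion:
    - [0,0,0,0.05,0,0,0]
    - [0,0,0,0.08,0,0,0]
    - [0,0,0,0.08,0,0,0]

```text
t: 11.75
tcp_pos: [0.6149, -0.3069, 0.3536]
ee_rot: [0.966, 0.259, 0.002, 0.002]
ft_force: [-5.2, 3.6, 21.0]
width: 0.0624
```

At the stop (21 N). Turning anticlockwise.

Call:
drive_tool:
  motion:
    - [0,0,0,0,0,0,-1]
    - [0,0,0,0,0,0,-2]
    - [0,0,0,0,0,0,-3]
    - [0,0,0,0,0,0,-4]
    - [0,0,0,0,0,0,-5]
    - [0,0,0,0,0,0,-6]
    - [0,0,0,0,0,0,-7]
    - [0,0,0,0,0,0,-8]
    - [0,0,0,0,0,0,-9]
    - [0,0,0,0,0,0,-10]
    - [0,0,0,0,0,0,-11]
    - [0,0,0,0,0,0,-11.5]
    - [0,0,0,0,0,0,-11.5]
    - [0,0,0,0,0,0,-11.5]

```text
t: 13.15
tcp_pos: [0.615, -0.3064, 0.3536]
ee_rot: [0.722, 0.692, 0.001, 0.002]
ft_force: [-5.3, 5.9, 21.2]
width: 0.0626
```

Run:
```python
from h import *
st()
s=snapshot('scene'); crop(s,'s8',160,130,310,330,3)
```

```text
t 13.15 tcp [ 0.615  -0.3064  0.3536] phi 87.5 tilt 0.3 q [-0.62  0.67  1.31  0.    1.16 -0.58] F [-5.3  5.9 21.2] M [0.9  1.06 0.13] w 0.0626
```

View pics/s8.png

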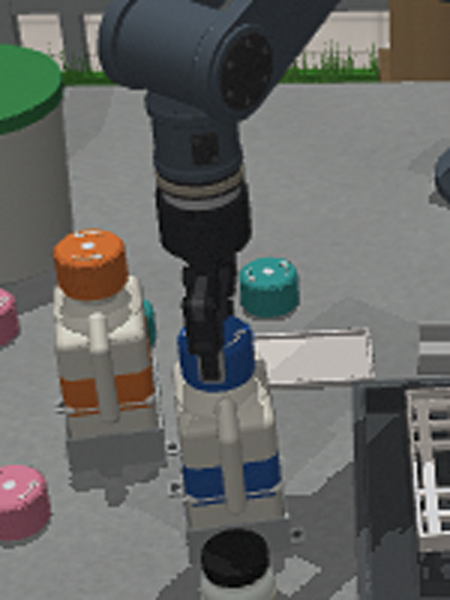

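Call:
drive_tool:
  motion:
    - [0,0,0,-0.15,0,0,0]
    - [0,0,0,-0.3,0,0,0]
    - [0,0,0,-0.5,0,0,0]
    - [0,0,0,-0.8,0,0,0]
    - [0,0,0,-1.2,0,0,0]
    - [0,0,0,-1.2,0,0,0]

```text
t: 13.8
tcp_pos: [0.6152, -0.3077, 0.3975]
ee_rot: [0.722, 0.691, 0.0, 0.003]
ft_force: [0.9, -0.4, 0.1]
width: 0.0623
```

Run:
```python
from h import *
# dish (.381,-.264) yaw 3; cap A spot at dish y=+41 => nearer y=-.223
a=np.deg2rad(3)
for yy in (.041,-.041): print(.381-yy*np.sin(a), -.264+yy*np.cos(a))
plan([(.615,-.307,.45,87.5),(.379,-.223,.45,93),(.379,-.223,.25,93),(.379,-.223,.185,93)])
s=snapshot('scene'); crop(s,'s9',160,130,310,330,3)
```

```text
0.3788542257940393 -0.22305618907506247
0.3831457742059607 -0.30494381092493755
t 13.8 tcp [ 0.6152 -0.3077  0.3975] phi 87.5 tilt 0.33 q [-0.63  0.62  1.27 -0.    1.25 -0.58] F [ 0.9 -0.4  0.1] M [ 0.06 -0.01 -0.01] w 0.0623
  to (0.615, -0.307, 0.45, 87.5) : [0.01, -0.0, -1.31] [0.05, 0.04, -0.0]
  to (0.379, -0.223, 0.45, 93) : [1.85, -5.99, -1.35] [0.05, 0.04, -1.1]
  to (0.379, -0.223, 0.25, 93) : [1.87, -6.01, 3.65] [0.05, 0.04, -1.1]
  to (0.379, -0.223, 0.185, 93) : [1.87, -6.02, 5.28] [0.05, 0.04, -1.1]
```

View pics/s9.png

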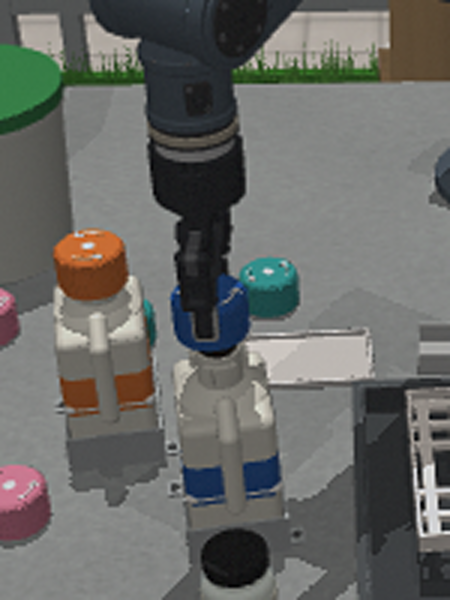

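Call:
drive_tool:
  motion:
    - [0,0,0,-1.3,0,0,0]
    - [0,0,0,-1.3,0,0,0]
    - [0,1.85,-6,-1.3,0.05,0.04,-1.1]
    - [0,1.85,-6,-1.3,0.05,0.04,-1.1]
    - [0,1.85,-6,-1.3,0.05,0.04,-1.1]
    - [0,1.85,-6,-1.3,0.05,0.04,-1.1]
    - [0,1.85,-6,-1.3,0.05,0.04,-1.1]
    - [0,1.85,-6,-1.3,0.05,0.04,-1.1]
    - [0,1.85,-6,-1.3,0.05,0.04,-1.1]
    - [0,1.87,-6,3.6,0.05,0.04,-1.1]
    - [0,1.87,-6,3.6,0.05,0.04,-1.1]
    - [0,1.87,-6,3.6,0.05,0.04,-1.1]
    - [0,1.87,-6,3.6,0.05,0.04,-1.1]
    - [0,1.87,-6,3.6,0.05,0.04,-1.1]
    - [0,1.87,-6,3.6,0.05,0.04,-1.1]

```text
t: 15.35
tcp_pos: [0.3792, -0.2226, 0.2499]
ee_rot: [0.688, 0.725, -0.0, -0.003]
ft_force: [-0.3, 0.3, -0.2]
width: 0.0625
```

Run:
```python
from h import *
plan([(.379,-.223,.189,93),(.379,-.223,.185,93)])
s=snapshot('scene'); crop(s,'s10',160,130,360,280,4)
```

```text
t 15.35 tcp [ 0.3792 -0.2226  0.2499] phi 93.0 tilt 0.4 q [-0.79  0.58  2.02 -0.    0.55 -0.84] F [-0.3  0.3 -0.2] M [-0.01  0.01 -0.03] w 0.0625
  to (0.379, -0.223, 0.189, 93) : [-0.02, 0.0, 1.52] [-0.06, -0.05, 0.0]
  to (0.379, -0.223, 0.185, 93) : [-0.02, 0.0, 1.62] [-0.06, -0.05, 0.0]
```

View pics/s10.png

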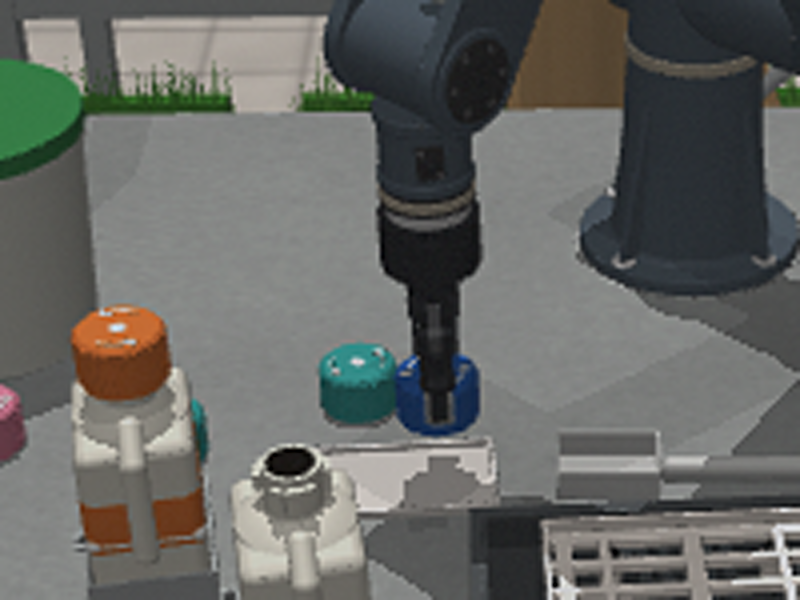

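The cap hangs upright and its shadow falls on the dish. Lowering.

Call:
drive_tool:
  motion:
    - [0,0,0,0.8,0,-0.05,0]
    - [0,0,0,1.3,0,-0.05,0]
    - [0,0,0,1.55,-0.05,-0.05,0]
    - [0,0,0,1.62,-0.05,-0.05,0]
    - [0,0,0,1.65,-0.05,-0.05,0]
    - [0,0,0,1.65,-0.05,-0.05,0]

```text
t: 16.0
tcp_pos: [0.3782, -0.2219, 0.186]
ee_rot: [0.688, 0.725, -0.0, 0.002]
ft_force: [-0.3, 0.1, -0.5]
width: 0.0626
```

Call:
drive_tool:
  motion:
    - [0,0,0,0.04,0,0,0]
    - [0,0,0,0.07,0,0,0]
    - [0,0,0,0.07,0,0,0]

```text
t: 16.3
tcp_pos: [0.3779, -0.2217, 0.1855]
ee_rot: [0.688, 0.725, -0.0, 0.003]
ft_force: [-2.0, 0.6, 31.8]
width: 0.0628
```

Call:
drive_tool:
  motion:
    - [0,0,0,-0.06,0,0,0]
    - [0,0,0,-0.06,0,0,0]
    - [1,0,0,-0.06,0,0,0]
    - [1,0,0,-0.06,0,0,0]
    - [1,0,0,-0.06,0,0,0]
    - [1,0,0,-0.06,0,0,0]
    - [1,0,0,-0.7,0,0,0]
    - [1,0,0,-1.5,0,0,0]
    - [1,0,0,-3,0,0,0]
    - [1,0,0,-6.6,0,0,0]
    - [1,0,0,-6.6,0,0,0]
    - [1,0,0,-6.6,0,0,0]
    - [1,0,0,-6.6,0,0,0]
    - [1,0,0,-6.6,0,0,0]
    - [1,0,0,-6.6,0,0,0]

```text
t: 17.8
tcp_pos: [0.3772, -0.2209, 0.4444]
ee_rot: [0.688, 0.725, -0.0, -0.001]
ft_force: [0.4, 0.1, -0.7]
width: 0.0856
```

Run:
```python
from h import *
plan([(.484,-.435,.45,25),(.484,-.435,.40,25)])
s=snapshot('scene'); crop(s,'s11',160,130,360,280,4)
print([(w(s,d['position']).round(3).tolist(),round(d['conf'],2)) for d in landmark_of(s,'capA_mid')])
```

```text
t 17.8 tcp [ 0.3772 -0.2209  0.4444] phi 93.0 tilt 0.17 q [-0.79  0.22  1.83 -0.    1.1  -0.84] F [ 0.4  0.1 -0.7] M [-0.03 -0.01 -0.03] w 0.0856
  to (0.484, -0.435, 0.45, 25) : [-5.49, 2.39, -0.16] [-0.04, -0.0, 13.6]
  to (0.484, -0.435, 0.4, 25) : [-5.49, 2.39, 1.09] [-0.04, -0.0, 13.6]
[([0.378, -0.059, -0.004], 0.7), ([0.38, -0.222, 0.021], 0.65), ([0.616, -0.03, -0.001], 0.52), ([0.38, -0.264, 0.0], 0.46)]
```

View pics/s11.png

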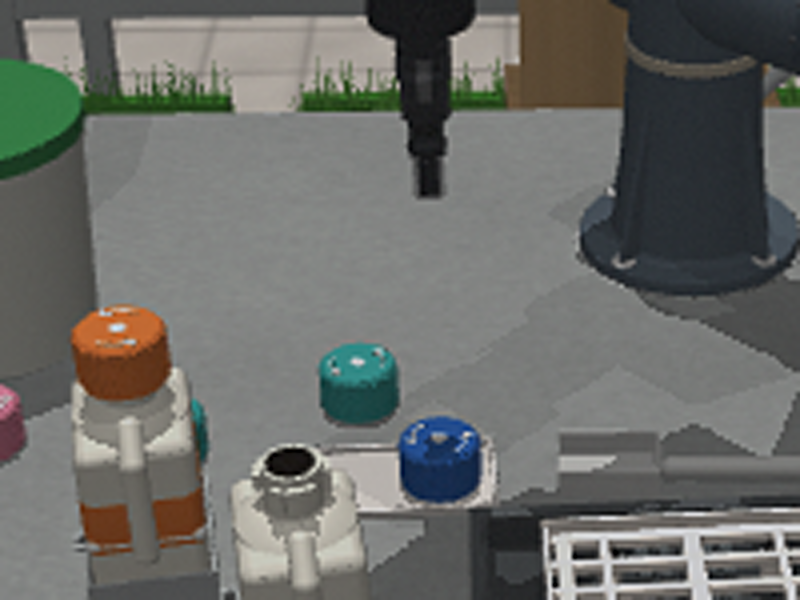

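Cap A sits flat in the dish, landmark (.380,-.222,.021). Now cap B.

Call:
drive_tool:
  motion:
    - [1,-5.49,2.39,-0.2,0,0,12.4]
    - [1,-5.49,2.39,-0.2,0,0,12.4]
    - [1,-5.49,2.39,-0.2,0,0,12.4]
    - [1,-5.49,2.39,-0.2,0,0,12.4]
    - [1,-5.49,2.39,-0.2,0,0,12.4]
    - [1,-5.49,2.39,-0.2,0,0,12.4]
    - [1,-5.49,2.39,-0.2,0,0,12.4]
    - [1,-5.49,2.39,-0.2,0,0,12.4]
    - [1,-5.49,2.39,-0.2,0,0,12.4]
    - [1,-5.49,2.39,-0.2,0,0,12.4]
    - [1,-5.49,2.39,-0.2,0,0,12.4]
    - [1,-5.49,2.39,1.1,0,0,12.4]
    - [1,-5.49,2.39,1.1,0,0,12.4]
    - [1,-5.49,2.39,1.1,0,0,12.4]
    - [1,-5.49,2.39,1.1,0,0,12.4]

```text
t: 19.4
tcp_pos: [0.485, -0.4362, 0.4037]
ee_rot: [0.964, 0.267, 0.0, 0.001]
ft_force: [0.4, -0.3, 0.2]
width: 0.0857
```

Run:
```python
from h import *
plan([(.484,-.435,.359,31)])
s=snapshot('scene'); crop(s,'s12',140,120,290,320,3)
t=snapshot('top')
for p in punnets(t): print(p)
orth(t,'o12',.47,.75,-.16,.12,.066,.5)
```

```text
t 19.4 tcp [ 0.485  -0.4362  0.4037] phi 31.0 tilt 0.18 q [-0.9   0.57  1.36 -0.    1.21  0.13] F [ 0.4 -0.3  0.2] M [0.05 0.02 0.01] w 0.0857
  to (0.484, -0.435, 0.359, 31) : [-0.01, -0.04, 1.12] [0.04, -0.0, -0.0]
([700.7999877929688, 361.1000061035156], -70.8, [700.3, 362.2], [35.2, 120.8], 19.0, 398)
([681.7000122070312, 229.39999389648438], 31.8, [681.6, 229.7], [41.6, 37.1], 0.0, 152)
([573.0, 404.1000061035156], -9.4, [573.0, 403.4], [48.2, 81.3], 79.7, 398)
([514.0, 267.70001220703125], -3.7, [514.1, 267.7], [46.1, 76.9], 88.5, 394)
([458.1000061035156, 413.5], 10.0, [458.0, 413.8], [79.9, 47.6], 8.3, 404)
([410.0, 273.20001220703125], -11.6, [410.1, 273.8], [47.2, 79.8], 78.7, 408)
```

View pics/s12.png

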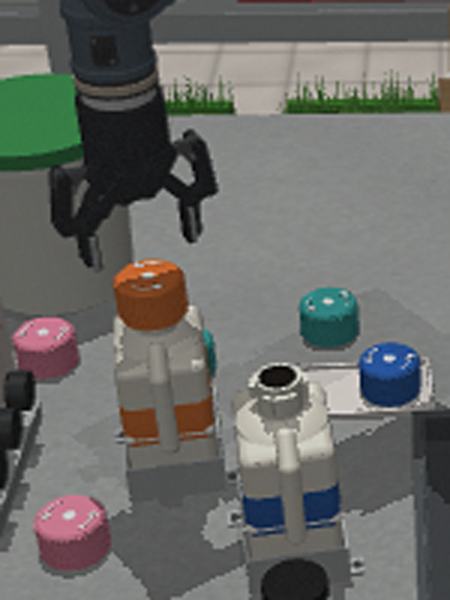

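View pics/o12.png

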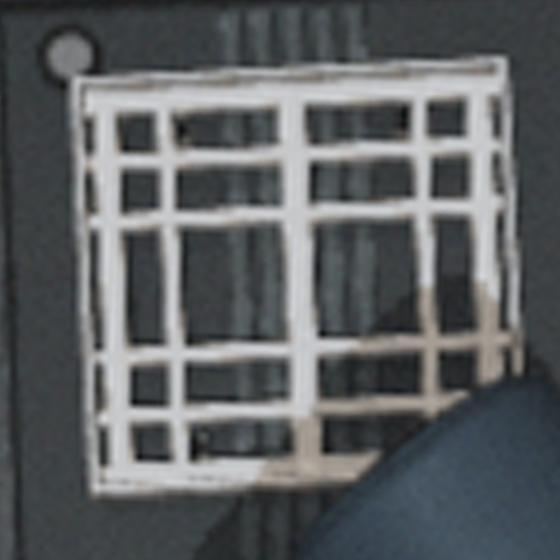

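Gripper over the orange cap, blue cap in the dish. The stand's centre is (.612,-.029), yaw 2.7°.

Call:
drive_tool:
  motion:
    - [1,-0.01,-0.04,0.5,0,0,0]
    - [1,-0.01,-0.04,1.1,0,0,0]
    - [1,-0.01,-0.04,1.12,0,0,0]
    - [0,-0.01,-0.04,1.12,0,0,0]
    - [0,-0.01,-0.04,1.12,0,0,0]
    - [0,-0.01,-0.04,1.12,0,0,0]
    - [0,-0.01,-0.04,1.12,0,0,0]
    - [0,-0.01,-0.04,1.12,0,0,0]

```text
t: 20.3
tcp_pos: [0.4839, -0.435, 0.3593]
ee_rot: [0.964, 0.267, 0.001, 0.002]
ft_force: [-0.1, 0.2, 5.7]
width: 0.0623
```

Call:
drive_tool:
  motion:
    - [0,0,0,0.1,0,0,0]
    - [0,0,0,0.2,0,0,0]
    - [0,0,0,0.25,0,0,0]
    - [0,0,0,0.25,0,0,0]
    - [0,0,0,0.25,0,0,0]

```text
t: 20.8
tcp_pos: [0.4838, -0.4349, 0.3524]
ee_rot: [0.964, 0.267, 0.001, 0.003]
ft_force: [-3.1, 4.2, 19.1]
width: 0.0623
```

At the stop; turn.

Call:
drive_tool:
  motion:
    - [0,0,0,0,0,0,-1]
    - [0,0,0,0,0,0,-2]
    - [0,0,0,0,0,0,-3]
    - [0,0,0,0,0,0,-4]
    - [0,0,0,0,0,0,-5]
    - [0,0,0,0,0,0,-6]
    - [0,0,0,0,0,0,-7]
    - [0,0,0,0,0,0,-8]
    - [0,0,0,0,0,0,-9]
    - [0,0,0,0,0,0,-10]
    - [0,0,0,0,0,0,-11]
    - [0,0,0,0,0,0,-11.5]
    - [0,0,0,0,0,0,-11.5]
    - [0,0,0,0,0,0,-11.5]

```text
t: 22.2
tcp_pos: [0.4844, -0.4352, 0.3524]
ee_rot: [0.716, 0.698, -0.0, 0.004]
ft_force: [-0.4, 4.4, 16.3]
width: 0.0621
```

Call:
drive_tool:
  motion:
    - [0,0,0,-0.15,0,0,0]
    - [0,0,0,-0.3,0,0,0]
    - [0,0,0,-0.5,0,0,0]
    - [0,0,0,-0.8,0,0,0]
    - [0,0,0,-1.2,0,0,0]
    - [0,0,0,-1.2,0,0,0]

```text
t: 22.8
tcp_pos: [0.4839, -0.4351, 0.3976]
ee_rot: [0.716, 0.698, -0.0, 0.003]
ft_force: [-0.1, -0.6, -0.1]
width: 0.0627
```

Run:
```python
from h import *
plan([(.484,-.435,.45,88),(.383,-.306,.45,93),(.383,-.306,.25,93),(.383,-.306,.187,93)])
s=snapshot('scene'); crop(s,'s13',140,120,290,320,3)
```

```text
t 22.8 tcp [ 0.4839 -0.4351  0.3976] phi 88.5 tilt 0.3 q [-0.9   0.57  1.37 -0.    1.19 -0.88] F [-0.1 -0.6 -0.1] M [-0.03  0.02  0.  ] w 0.0627
  to (0.484, -0.435, 0.45, 88) : [-0.0, 0.01, -1.31] [0.04, 0.05, 0.1]
  to (0.383, -0.306, 0.45, 93) : [3.15, -2.6, -1.33] [0.03, 0.05, -0.9]
  to (0.383, -0.306, 0.25, 93) : [3.18, -2.62, 3.67] [0.03, 0.05, -0.9]
  to (0.383, -0.306, 0.187, 93) : [3.18, -2.62, 5.24] [0.03, 0.05, -0.9]
```

View pics/s13.png

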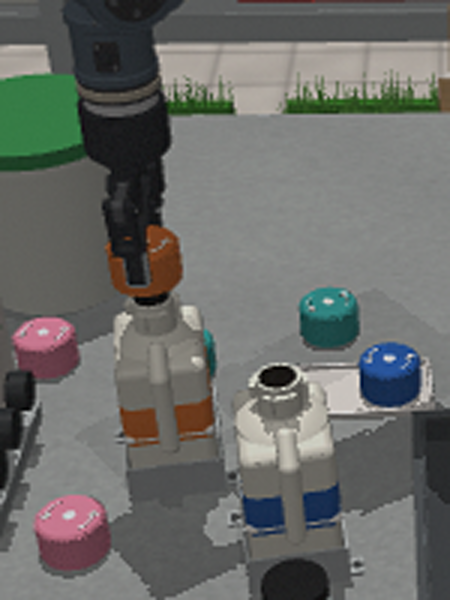

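Cap B is off. Taking it to the dish.

Call:
drive_tool:
  motion:
    - [0,0,0,-1.3,0,0,0]
    - [0,0,0,-1.3,0,0,0]
    - [0,3.15,-2.6,-1.3,0.03,0.05,-0.9]
    - [0,3.15,-2.6,-1.3,0.03,0.05,-0.9]
    - [0,3.15,-2.6,-1.3,0.03,0.05,-0.9]
    - [0,3.15,-2.6,-1.3,0.03,0.05,-0.9]
    - [0,3.15,-2.6,-1.3,0.03,0.05,-0.9]
    - [0,3.15,-2.6,-1.3,0.03,0.05,-0.9]
    - [0,3.18,-2.62,3.6,0.03,0.05,-0.9]
    - [0,3.18,-2.62,3.6,0.03,0.05,-0.9]
    - [0,3.18,-2.62,3.6,0.03,0.05,-0.9]
    - [0,3.18,-2.62,3.6,0.03,0.05,-0.9]
    - [0,3.18,-2.62,3.6,0.03,0.05,-0.9]
    - [0,3.18,-2.62,3.6,0.03,0.05,-0.9]

```text
t: 24.25
tcp_pos: [0.383, -0.3062, 0.2503]
ee_rot: [0.689, 0.725, 0.001, -0.003]
ft_force: [0.1, -0.7, -0.2]
width: 0.0623
```

Run:
```python
from h import *
plan([(.382,-.306,.187,93),(.382,-.306,.1845,93)])
s=snapshot('scene'); crop(s,'s14',160,130,360,280,4)
```

```text
t 24.25 tcp [ 0.383  -0.3062  0.2503] phi 93.0 tilt 0.31 q [-0.9   0.61  1.89  0.    0.64 -0.96] F [ 0.1 -0.7 -0.2] M [-0.04 -0.02  0.  ] w 0.0623
  to (0.382, -0.306, 0.187, 93) : [-0.0, -0.02, 1.58] [-0.03, -0.05, -0.01]
  to (0.382, -0.306, 0.1845, 93) : [-0.0, -0.02, 1.64] [-0.03, -0.05, -0.01]
```

View pics/s14.png

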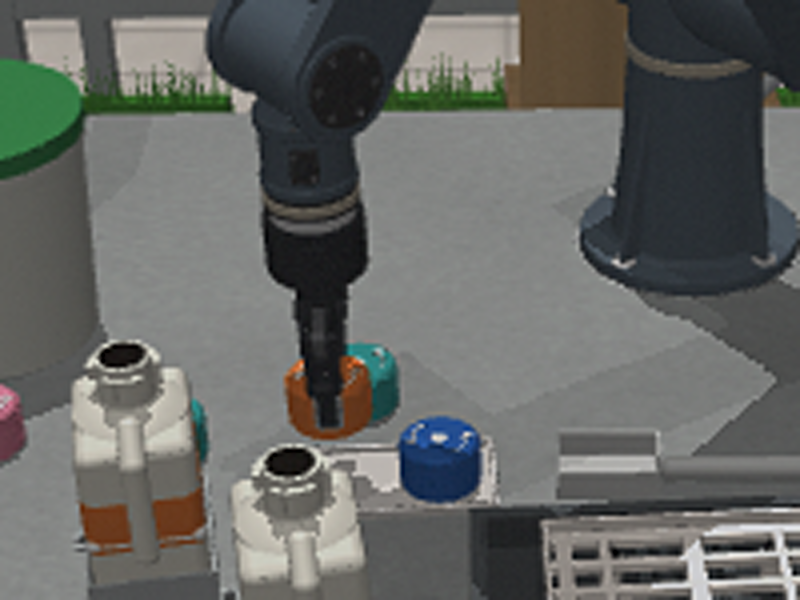

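Call:
drive_tool:
  motion:
    - [0,0,-0.02,0.8,0,-0.05,0]
    - [0,0,-0.02,1.3,-0.03,-0.05,0]
    - [0,0,-0.02,1.55,-0.03,-0.05,0]
    - [0,0,-0.02,1.64,-0.03,-0.05,0]
    - [0,0,-0.02,1.67,-0.03,-0.05,0]
    - [0,0,-0.02,1.67,-0.03,-0.05,0]

```text
t: 24.9
tcp_pos: [0.3815, -0.305, 0.1856]
ee_rot: [0.688, 0.725, -0.0, 0.002]
ft_force: [0.1, 0.1, -1.0]
width: 0.0621
```

Call:
drive_tool:
  motion:
    - [0,0,0,0.03,0,0,0]
    - [0,0,0,0.05,0,0,0]
    - [0,0,0,0.05,0,0,0]

```text
t: 25.2
tcp_pos: [0.3814, -0.3049, 0.1844]
ee_rot: [0.688, 0.725, -0.0, 0.002]
ft_force: [-1.2, 0.8, 13.4]
width: 0.0625
```

Call:
drive_tool:
  motion:
    - [0,0,0,0,0,0,0]
    - [1,0,0,0,0,0,0]
    - [1,0,0,0,0,0,0]
    - [1,0,0,0,0,0,0]
    - [1,0,0,0,0,0,0]
    - [1,0,0,-0.7,0,0,0]
    - [1,0,0,-1.5,0,0,0]
    - [1,0,0,-3,0,0,0]
    - [1,0,0,-6,0,0,0]
    - [1,0,0,-6,0,0,0]
    - [1,0,0,-6,0,0,0]
    - [1,0,0,-6,0,0,0]
    - [1,0,0,-6,0,0,0]

```text
t: 26.5
tcp_pos: [0.3808, -0.3041, 0.4226]
ee_rot: [0.688, 0.725, -0.0, 0.001]
ft_force: [0.4, 0.1, -0.8]
width: 0.0856
```

Run:
```python
from h import *
st()
s=snapshot('scene'); crop(s,'s15',160,130,360,280,4)
t=snapshot('top')
for p in punnets(t): print(p)
for n in ('capA_mid','capB_mid','punnet1_mid'):
  print(n,[(w(q,d['position']).round(3).tolist(),round(d['conf'],2)) for q in (s,t) for d in landmark_of(q,n)])
plan([(.41,.273,.45,-12),(.41,.273,.30,-12)])
```

```text
t 26.5 tcp [ 0.3808 -0.3041  0.4226] phi 93.0 tilt 0.08 q [-0.9   0.32  1.75 -0.    1.07 -0.96] F [ 0.4  0.1 -0.8] M [ 0.03 -0.03 -0.03] w 0.0856
([700.7000122070312, 360.79998779296875], -70.4, [700.5, 361.8], [35.1, 119.9], 19.2, 397)
([572.9000244140625, 404.1000061035156], -9.4, [573.0, 404.0], [47.8, 81.3], 79.1, 402)
([514.0, 267.70001220703125], -3.7, [514.1, 267.7], [46.1, 76.9], 88.5, 394)
([458.20001220703125, 413.3999938964844], 10.0, [457.9, 413.5], [80.9, 46.9], 10.1, 401)
([410.1000061035156, 273.29998779296875], -11.4, [410.1, 273.8], [47.2, 79.8], 78.7, 410)
capA_mid [([0.378, -0.22, 0.021], 0.55), ([0.612, -0.308, -0.003], 0.19)]
capB_mid [([0.263, -0.299, 0.021], 0.85), ([0.61, -0.512, 0.017], 0.72), ([0.314, -0.595, 0.016], 0.72), ([0.378, -0.309, 0.025], 0.49), ([0.333, -0.447, 0.019], 0.46), ([0.336, -0.444, 0.02], 0.84), ([0.618, -0.51, 0.025], 0.7), ([0.315, -0.593, 0.021], 0.6), ([0.385, -0.305, 0.021], 0.54), ([0.262, -0.292, 0.022], 0.51)]
punnet1_mid [([0.411, 0.275, 0.022], 0.73), ([0.408, 0.268, 0.023], 0.73)]
t 26.9 tcp [ 0.381  -0.3044  0.4214] phi 93.0 tilt 0.09 q [-0.9   0.32  1.75 -0.    1.07 -0.96] F [ 0.4 -0.   1. ] M [ 0.    0.07 -0.  ] w 0.0856
  to (0.41, 0.273, 0.45, -12) : [14.38, 1.47, -0.7] [-0.02, -0.0, 21.0]
  to (0.41, 0.273, 0.3, -12) : [14.37, 1.48, 3.05] [-0.02, -0.0, 21.0]
```

View pics/s15.png

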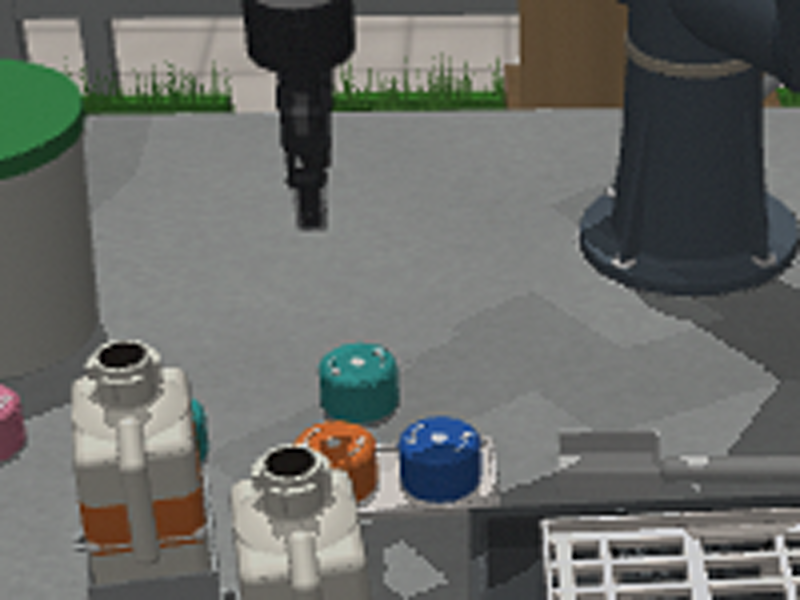

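Both caps are flat in the dish. Now the punnets, starting with the one at (.410,.273), yaw -11.6°.

Run:
```python
from h import *
plan([(.52,-.02,.45,40),(.41,.273,.45,-11.6),(.41,.273,.28,-11.6)])
```

```text
t 26.9 tcp [ 0.381  -0.3044  0.4214] phi 93.0 tilt 0.09 q [-0.9   0.32  1.75 -0.    1.07 -0.96] F [ 0.4 -0.   1. ] M [ 0.    0.07 -0.  ] w 0.0856
  to (0.52, -0.02, 0.45, 40) : [6.92, 3.84, -0.71] [-0.02, -0.01, 10.6]
  to (0.41, 0.273, 0.45, -11.6) : [14.38, 1.47, -0.7] [-0.02, -0.0, 20.92]
  to (0.41, 0.273, 0.28, -11.6) : [14.37, 1.48, 3.55] [-0.02, -0.0, 20.92]
```

Call:
drive_tool:
  motion:
    - [1,6.92,3.84,-0.7,0,0,10.6]
    - [1,6.92,3.84,-0.7,0,0,10.6]
    - [1,6.92,3.84,-0.7,0,0,10.6]
    - [1,6.92,3.84,-0.7,0,0,10.6]
    - [1,6.92,3.84,-0.7,0,0,10.6]
    - [1,6.92,3.84,-0.7,0,0,10.6]
    - [1,6.92,3.84,-0.7,0,0,10.6]
    - [1,14.38,1.47,-0.7,0,0,20.92]
    - [1,14.38,1.47,-0.7,0,0,20.92]
    - [1,14.38,1.47,-0.7,0,0,20.92]
    - [1,14.38,1.47,-0.7,0,0,20.92]
    - [1,14.38,1.47,-0.7,0,0,20.92]
    - [1,14.38,1.47,-0.7,0,0,20.92]
    - [1,14.38,1.47,-0.7,0,0,20.92]
    - [1,14.38,1.47,-0.7,0,0,20.92]
    - [1,14.38,1.47,3.2,0,0,20.92]
    - [1,14.38,1.47,3.2,0,0,20.92]
    - [1,14.38,1.47,3.2,0,0,20.92]
    - [1,14.38,1.47,3.2,0,0,20.92]
    - [1,14.38,1.47,3.2,0,0,20.92]

```text
t: 28.9
tcp_pos: [0.41, 0.2726, 0.2931]
ee_rot: [0.995, -0.101, -0.001, 0.001]
ft_force: [0.4, 0.8, 0.5]
width: 0.0854
```

Run:
```python
from h import *
plan([(.41,.273,.235,-11.6),(.41,.273,.18,-11.6)])
s=snapshot('scene'); crop(s,'s16',360,170,520,320,4)
```

```text
t 28.9 tcp [0.41   0.2726 0.2931] phi -11.6 tilt 0.21 q [ 0.36  0.53  1.86 -0.    0.75  2.13] F [0.4 0.8 0.5] M [ 0.05 -0.01 -0.02] w 0.0854
  to (0.41, 0.273, 0.235, -11.6) : [0.0, -0.01, 1.45] [0.03, 0.03, -0.0]
  to (0.41, 0.273, 0.18, -11.6) : [0.0, -0.02, 2.83] [0.03, 0.03, -0.0]
```

View pics/s16.png

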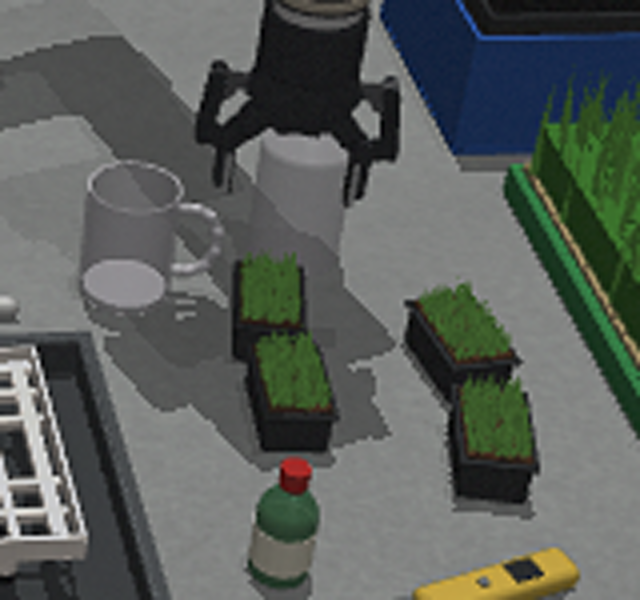

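Call:
drive_tool:
  motion:
    - [1,0,-0.01,1,0.03,0.03,0]
    - [1,0,-0.01,1.8,0.03,0.03,0]
    - [1,0,-0.01,2.5,0.03,0.03,0]
    - [1,0,-0.01,2.8,0.03,0.03,0]
    - [1,0,-0.01,2.83,0.03,0.03,0]
    - [0,0,-0.01,2.83,0.03,0.03,0]
    - [0,0,-0.01,2.83,0.03,0.03,0]
    - [0,0,-0.01,2.83,0.03,0.03,0]
    - [0,0,-0.01,2.83,0.03,0.03,0]
    - [0,0,-0.01,2.83,0.03,0.03,0]

```text
t: 29.95
tcp_pos: [0.4105, 0.2736, 0.1828]
ee_rot: [0.995, -0.101, 0.003, -0.002]
ft_force: [-1.6, -0.6, 6.9]
width: 0.0552
```

Run:
```python
from h import *
plan([(.5627,.0187,.33,2.7),(.6613,-.0767,.33,2.7),(.5674,-.0812,.33,2.7)])
s=snapshot('scene'); crop(s,'s17',360,170,520,320,4)
```

```text
t 29.95 tcp [0.4105 0.2736 0.1828] phi -11.6 tilt 0.42 q [0.36 0.75 1.91 0.   0.48 2.13] F [-1.6 -0.6  6.9] M [-0.11  0.08  0.02] w 0.0552
  to (0.5627, 0.0187, 0.33, 2.7) : [5.03, 5.46, -3.67] [-0.04, -0.08, -2.86]
  to (0.6613, -0.0767, 0.33, 2.7) : [7.92, 7.3, -3.66] [-0.04, -0.08, -2.86]
  to (0.5674, -0.0812, 0.33, 2.7) : [5.65, 7.89, -3.68] [-0.04, -0.08, -2.86]
```

View pics/s17.png

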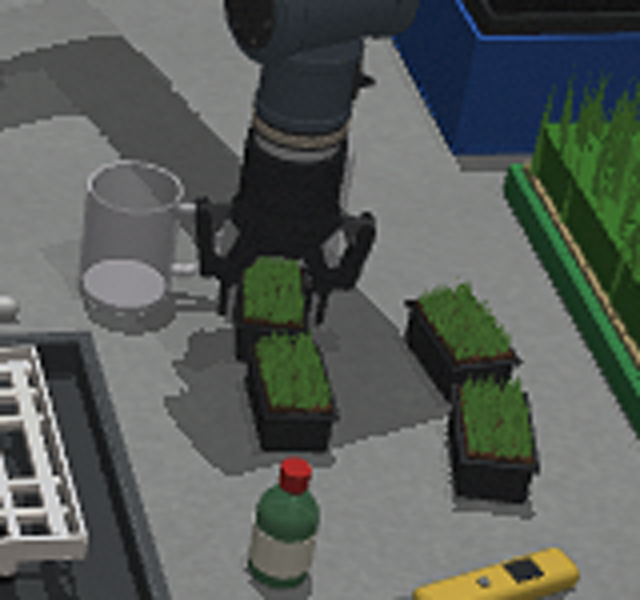

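Call:
drive_tool:
  motion:
    - [0,0,0,-1,0,0,0]
    - [0,0,0,-2.2,0,0,0]
    - [0,0,0,-3.7,0,0,0]
    - [0,0,0,-3.7,0,0,0]
    - [0,2,2.6,-3.7,0,-0.05,-1]
    - [0,5.65,7.89,-3.7,-0.04,-0.08,-2.86]
    - [0,5.65,7.89,-3.7,-0.04,-0.08,-2.86]
    - [0,5.65,7.89,-3.7,-0.04,-0.08,-2.86]
    - [0,5.65,7.89,-3.7,-0.04,-0.08,-2.86]
    - [0,5.65,7.89,-3.7,-0.04,-0.08,-2.86]
    - [0,5.65,7.89,-3.7,-0.04,-0.08,-2.86]
    - [0,5.65,7.89,-3.7,-0.04,-0.08,-2.86]
    - [0,5.65,7.89,-3.7,-0.04,-0.08,-2.86]
    - [0,5.65,7.89,-3.7,-0.04,-0.08,-2.86]
    - [0,5.65,7.89,-3.7,-0.04,-0.08,-2.86]
    - [0,5.65,7.89,-3.7,-0.04,-0.08,-2.86]
    - [0,5.65,7.89,-3.7,-0.04,-0.08,-2.86]

```text
t: 31.7
tcp_pos: [0.5668, -0.0801, 0.3289]
ee_rot: [1.0, 0.024, -0.002, 0.0]
ft_force: [0.7, 0.1, -1.8]
width: 0.0549
```

Run:
```python
from h import *
plan([(.5674,-.0812,.245,2.7),(.5674,-.0812,.24,2.7),(.5674,-.0812,.236,2.7)])
s=snapshot('scene'); crop(s,'s18',240,180,440,330,4)
```

```text
t 31.7 tcp [ 0.5668 -0.0801  0.3289] phi 2.8 tilt 0.26 q [-0.33  0.56  1.64 -0.    0.95  1.19] F [ 0.7  0.1 -1.8] M [-0.    0.06 -0.07] w 0.0549
  to (0.5674, -0.0812, 0.245, 2.7) : [0.02, 0.03, 2.1] [0.01, 0.05, 0.02]
  to (0.5674, -0.0812, 0.24, 2.7) : [0.02, 0.03, 2.22] [0.01, 0.05, 0.02]
  to (0.5674, -0.0812, 0.236, 2.7) : [0.02, 0.03, 2.32] [0.01, 0.05, 0.02]
```

View pics/s18.png

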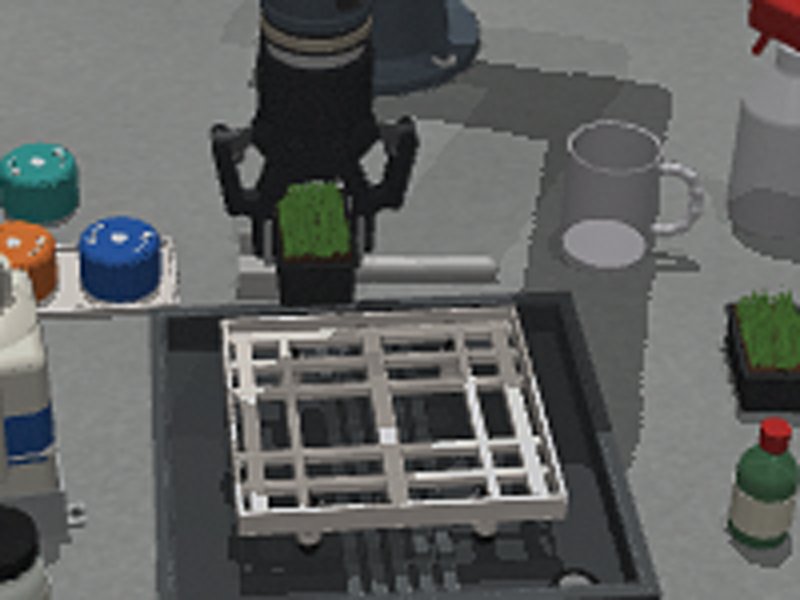

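Call:
drive_tool:
  motion:
    - [0,0.02,0.03,0.8,0,0.05,0]
    - [0,0.02,0.03,1.5,0,0.05,0]
    - [0,0.02,0.03,2,0,0.05,0]
    - [0,0.02,0.03,2.15,0,0.05,0]
    - [0,0.02,0.03,2.22,0,0.05,0]
    - [0,0.02,0.03,2.25,0,0.05,0]
    - [0,0.02,0.03,2.25,0,0.05,0]

```text
t: 32.45
tcp_pos: [0.5683, -0.0828, 0.2398]
ee_rot: [1.0, 0.024, 0.001, 0.001]
ft_force: [0.2, -0.0, -2.0]
width: 0.0554
```

Call:
drive_tool:
  motion:
    - [0,0,0.03,0.03,0,0,0]
    - [0,0,0.03,0.05,0,0,0]
    - [0,0,0.03,0.05,0,0,0]

```text
t: 32.75
tcp_pos: [0.5682, -0.0841, 0.2386]
ee_rot: [1.0, 0.023, 0.001, 0.001]
ft_force: [-1.6, 1.7, 5.9]
width: 0.055
```

Call:
drive_tool:
  motion:
    - [0.85,0,0,0,0,0,0]
    - [0.85,0,0,0,0,0,0]
    - [0.85,0,0,0,0,0,0]
    - [0.85,0,0,-0.7,0,0,0]
    - [0.85,0,0,-1.6,0,0,0]
    - [0.85,0,0,-5,0,0,0]
    - [1,0,0,-5,0,0,0]
    - [1,0,0,-5,0,0,0]
    - [1,0,0,-5,0,0,0]
    - [1,0,0,-5,0,0,0]

```text
t: 33.75
tcp_pos: [0.5676, -0.0837, 0.4377]
ee_rot: [1.0, 0.023, 0.001, 0.001]
ft_force: [0.4, 0.0, -0.9]
width: 0.0853
```

Run:
```python
from h import *
t=snapshot('top')
for p in punnets(t): print(p)
s=snapshot('scene'); crop(s,'s19',240,180,520,330,2.8)
plan([(.514,.2677,.43,-2.7),(.514,.2677,.28,-2.7)])
```

```text
([700.5999755859375, 361.1000061035156], -70.8, [700.1, 362.1], [35.5, 120.8], 19.0, 401)
([679.7000122070312, 228.39999389648438], 29.6, [678.4, 228.1], [40.2, 48.0], 90.0, 160)
([573.4000244140625, 403.79998779296875], -10.3, [573.6, 403.5], [48.4, 80.8], 79.1, 403)
([514.0, 267.70001220703125], -3.7, [514.1, 267.7], [46.1, 76.9], 88.5, 394)
([457.8999938964844, 413.20001220703125], 10.2, [458.0, 413.3], [80.2, 46.4], 8.8, 396)
t 33.85 tcp [ 0.5671 -0.0836  0.4353] phi 2.7 tilt 0.15 q [-0.34  0.42  1.53 -0.    1.19  1.18] F [ 0.3 -0.6 -1. ] M [-0.02  0.   -0.05] w 0.0854
  to (0.514, 0.2677, 0.43, -2.7) : [-0.92, -8.84, 0.14] [0.0, 0.03, 1.08]
  to (0.514, 0.2677, 0.28, -2.7) : [-0.91, -8.84, 3.89] [0.0, 0.03, 1.08]
```

View pics/s19.png

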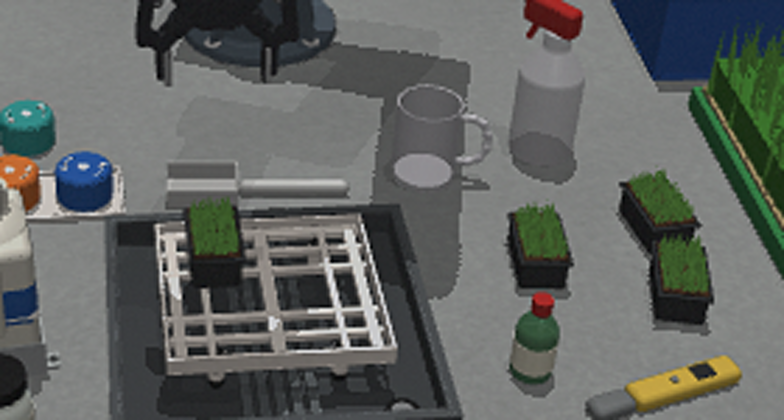

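The first punnet stands at the rear right of the grid. Next is the punnet at (.514,.268).

Call:
drive_tool:
  motion:
    - [1,-0.92,-8.84,0.1,0,0.03,1.15]
    - [1,-0.92,-8.84,0.1,0,0.03,1.15]
    - [1,-0.92,-8.84,0.1,0,0.03,1.15]
    - [1,-0.92,-8.84,0.1,0,0.03,1.15]
    - [1,-0.92,-8.84,0.1,0,0.03,1.15]
    - [1,-0.92,-8.84,0.1,0,0.03,1.15]
    - [1,-0.92,-8.84,0.1,0,0.03,1.15]
    - [1,-0.92,-8.84,0.1,0,0.03,1.15]
    - [1,-0.92,-8.84,0.1,0,0.03,1.15]
    - [1,-0.92,-8.84,0.1,0,0.03,1.15]
    - [1,-0.92,-8.84,0.1,0,0.03,1.15]
    - [1,-0.91,-8.84,3.5,0,0.03,1.15]
    - [1,-0.91,-8.84,3.5,0,0.03,1.15]
    - [1,-0.91,-8.84,3.5,0,0.03,1.15]
    - [1,-0.91,-8.84,3.5,0,0.03,1.15]

```text
t: 35.35
tcp_pos: [0.5135, 0.2652, 0.2915]
ee_rot: [1.0, -0.028, -0.004, 0.003]
ft_force: [-0.7, -0.1, 0.4]
width: 0.0853
```

Run:
```python
from h import *
plan([(.514,.2677,.18,-3)])
s=snapshot('scene'); crop(s,'s20',360,170,520,320,4)
```

```text
t 35.35 tcp [0.5135 0.2652 0.2915] phi -3.2 tilt 0.55 q [ 0.28  0.62  1.65 -0.    0.88  1.91] F [-0.7 -0.1  0.4] M [ 0.04  0.03 -0.02] w 0.0853
  to (0.514, 0.2677, 0.18, -3) : [0.03, -0.08, 2.79] [0.06, 0.09, -0.05]
```

View pics/s20.png

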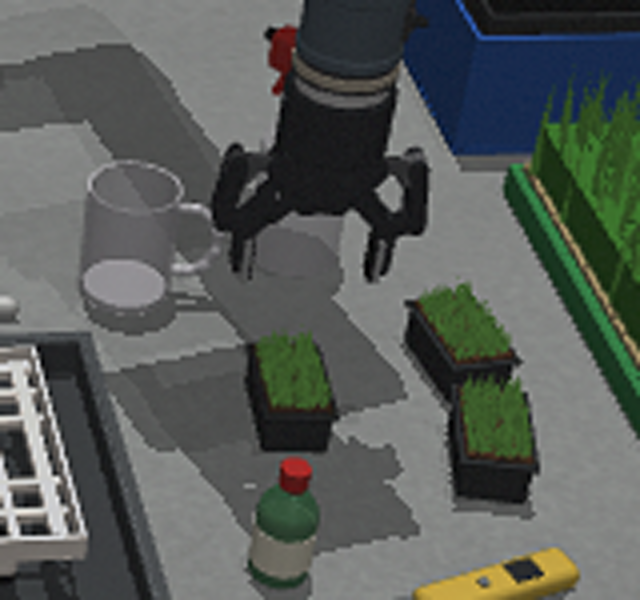

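Call:
drive_tool:
  motion:
    - [1,0.03,-0.04,1,0.03,0.05,0]
    - [1,0.03,-0.06,1.8,0.03,0.05,0]
    - [1,0.03,-0.06,2.5,0.03,0.05,0]
    - [1,0.03,-0.06,2.76,0.03,0.05,0]
    - [1,0.03,-0.06,2.79,0.03,0.05,0]
    - [0,0.03,-0.06,2.79,0.03,0.05,0]
    - [0,0.03,-0.06,2.79,0.03,0.05,0]
    - [0,0.03,-0.06,2.79,0.03,0.05,0]
    - [0,0.03,-0.06,2.79,0.03,0.05,0]
    - [0,0.03,-0.06,2.79,0.03,0.05,0]

```text
t: 36.4
tcp_pos: [0.5175, 0.27, 0.1871]
ee_rot: [1.0, -0.027, 0.006, -0.001]
ft_force: [-0.2, -1.2, 5.9]
width: 0.0547
```

Run:
```python
from h import *
plan([(.6635,-.0767,.33,2.7)])
s=snapshot('scene'); crop(s,'s21',360,170,520,320,4)
```

```text
t 36.4 tcp [0.5175 0.27   0.1871] phi -3.0 tilt 0.68 q [ 0.29  0.79  1.68 -0.    0.66  1.92] F [-0.2 -1.2  5.9] M [-0.3   0.04 -0.07] w 0.0547
  to (0.6635, -0.0767, 0.33, 2.7) : [4.15, 8.45, -3.55] [-0.02, -0.13, -1.15]
```

View pics/s21.png

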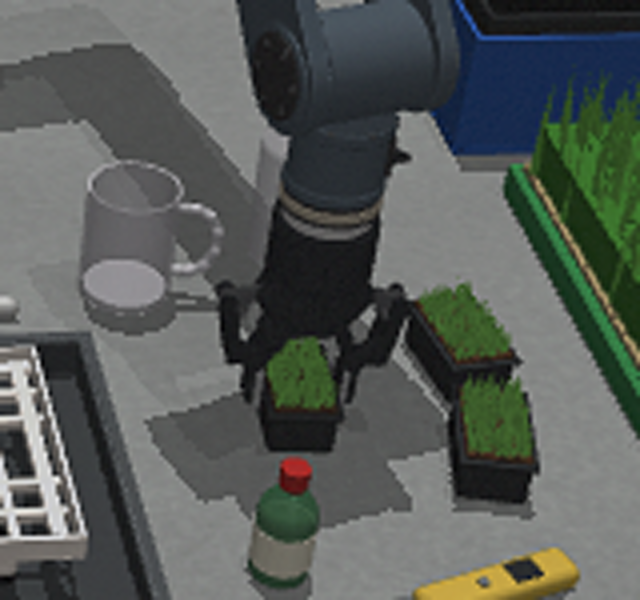

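Call:
drive_tool:
  motion:
    - [0,0,0,-1,0,-0.05,0]
    - [0,0,0,-2.2,0,-0.1,0]
    - [0,0,0,-3.55,0,-0.1,0]
    - [0,0,0,-3.55,0,-0.1,0]
    - [0,1,2,-3.55,0,-0.1,-0.3]
    - [0,4.21,8.45,-3.55,0,-0.13,-1.15]
    - [0,4.21,8.45,-3.55,0,-0.13,-1.15]
    - [0,4.21,8.45,-3.55,0,-0.13,-1.15]
    - [0,4.21,8.45,-3.55,0,-0.13,-1.15]
    - [0,4.21,8.45,-3.55,0,-0.13,-1.15]
    - [0,4.21,8.45,-3.55,0,-0.13,-1.15]
    - [0,4.21,8.45,-3.55,0,-0.13,-1.15]
    - [0,4.21,8.45,-3.55,0,-0.13,-1.15]
    - [0,4.21,8.45,-3.55,0,-0.13,-1.15]
    - [0,4.21,8.45,-3.55,0,-0.13,-1.15]
    - [0,4.21,8.45,-3.55,0,-0.13,-1.15]
    - [0,4.21,8.45,-3.55,0,-0.13,-1.15]

```text
t: 38.15
tcp_pos: [0.6652, -0.0755, 0.3276]
ee_rot: [1.0, 0.024, -0.002, -0.001]
ft_force: [-0.4, -0.5, -2.0]
width: 0.0549
```

Run:
```python
from h import *
plan([(.666,-.0787,.245,2.7)])
s=snapshot('scene'); crop(s,'s22',240,180,440,330,4)
t=snapshot('top'); orth(t,'o22',.47,.75,-.16,.12,.1,.5)
```

```text
t 38.15 tcp [ 0.6652 -0.0755  0.3276] phi 2.8 tilt 0.25 q [-0.28  0.67  1.38  0.    1.09  1.24] F [-0.4 -0.5 -2. ] M [ 0.01 -0.06  0.01] w 0.0549
  to (0.666, -0.0787, 0.245, 2.7) : [0.02, 0.08, 2.07] [-0.02, 0.05, 0.02]
```

View pics/s22.png

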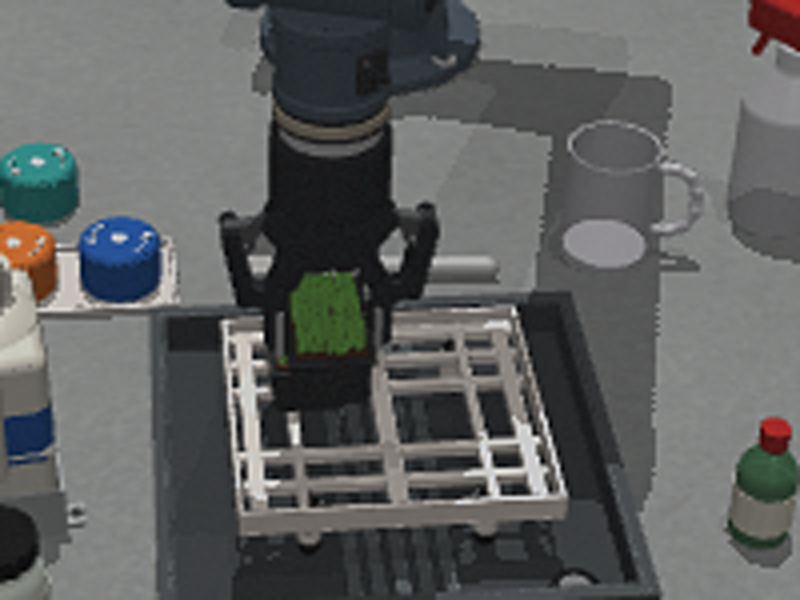

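View pics/o22.png

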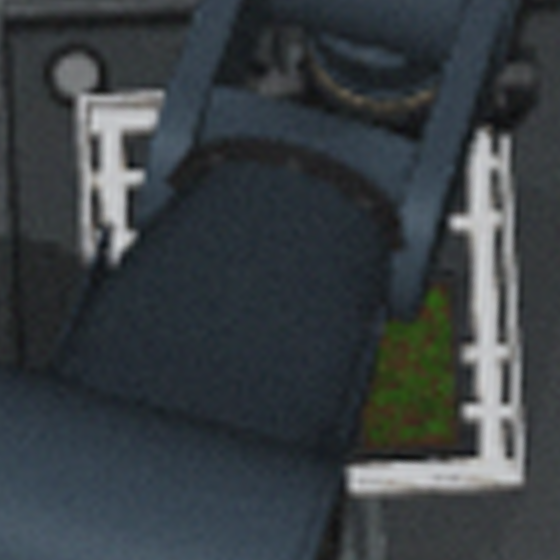

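Call:
drive_tool:
  motion:
    - [0,0.02,0.05,0.8,0,0.05,0]
    - [0,0.02,0.05,1.4,0,0.05,0]
    - [0,0.02,0.05,1.85,0,0.05,0]
    - [0,0.02,0.05,2,0,0.05,0]
    - [0,0.02,0.05,2.07,0,0.05,0]
    - [0,0.02,0.05,2.07,0,0.05,0]

```text
t: 38.85
tcp_pos: [0.6665, -0.0787, 0.2453]
ee_rot: [1.0, 0.024, 0.001, -0.001]
ft_force: [-0.1, -0.1, -1.4]
width: 0.0551
```

Call:
drive_tool:
  motion:
    - [0,0,0,0.04,0,0,0]
    - [0,0,0,0.08,0,0,0]
    - [0,0,0,0.08,0,0,0]

```text
t: 39.15
tcp_pos: [0.6667, -0.0789, 0.243]
ee_rot: [1.0, 0.023, 0.002, -0.0]
ft_force: [0.9, -0.1, 1.8]
width: 0.0549
```

Call:
drive_tool:
  motion:
    - [0,0,0,0.03,0,0,0]
    - [0.85,0,0,0.02,0,0,0]
    - [0.85,0,0,0,0,0,0]
    - [0.85,0,0,0,0,0,0]
    - [0.85,0,0,-0.7,0,0,0]
    - [0.85,0,0,-1.6,0,0,0]
    - [0.85,0,0,-5,0,0,0]
    - [1,0,0,-5,0,0,0]
    - [1,0,0,-5,0,0,0]
    - [1,0,0,-5,0,0,0]
    - [1,0,0,-5,0,0,0]

```text
t: 40.25
tcp_pos: [0.6659, -0.0789, 0.4425]
ee_rot: [1.0, 0.023, 0.001, -0.0]
ft_force: [-0.5, 0.3, 0.1]
width: 0.0855
```

Run:
```python
from h import *
t=snapshot('top')
for p in punnets(t): print(p)
s=snapshot('scene'); crop(s,'s23',240,180,520,330,2.8)
plan([(.573,.404,.43,-10),(.573,.404,.29,-10)])
```

```text
([700.7000122070312, 360.6000061035156], -70.5, [700.4, 361.7], [35.2, 119.8], 19.0, 397)
([666.5, -118.19999694824219], -8.9, [675.2, -115.9], [30.8, 79.2], 88.3, 195)
([574.4000244140625, -86.30000305175781], -4.9, [577.1, -87.0], [45.7, 80.9], 88.6, 379)
([573.0999755859375, 404.0], -9.3, [573.7, 404.1], [47.2, 80.6], 78.7, 390)
([458.0, 413.29998779296875], 9.4, [458.0, 413.6], [79.8, 47.4], 8.0, 401)
t 40.35 tcp [ 0.6655 -0.0789  0.4396] phi 2.7 tilt 0.22 q [-0.28  0.56  1.27  0.    1.32  1.24] F [-0.1  0.9 -0.2] M [-0.01  0.04  0.  ] w 0.0853
  to (0.573, 0.404, 0.43, -10) : [-1.74, -12.17, 0.28] [-0.03, 0.04, 2.54]
  to (0.573, 0.404, 0.29, -10) : [-1.73, -12.16, 3.78] [-0.03, 0.04, 2.54]
```

View pics/s23.png

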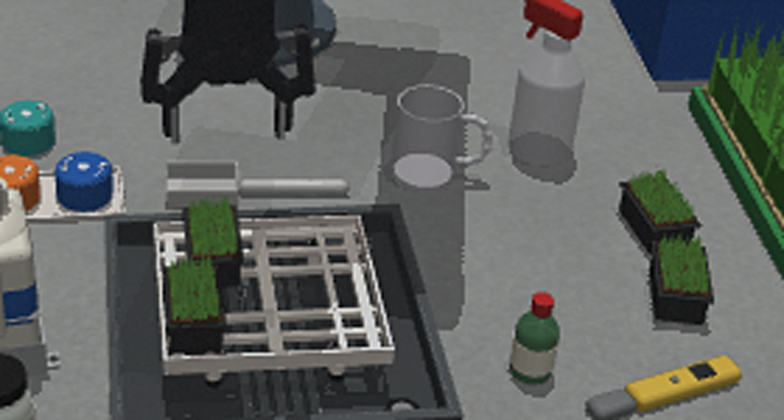

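The second punnet seems to sit too far right. I'll look again with the arm out of the way.

Call:
drive_tool:
  motion:
    - [1,-1.74,-12.17,0.28,0,0.04,2.54]
    - [1,-1.74,-12.17,0.28,0,0.04,2.54]
    - [1,-1.74,-12.17,0.28,0,0.04,2.54]
    - [1,-1.74,-12.17,0.28,0,0.04,2.54]
    - [1,-1.74,-12.17,0.28,0,0.04,2.54]
    - [1,-1.74,-12.17,0.28,0,0.04,2.54]
    - [1,-1.74,-12.17,0.28,0,0.04,2.54]
    - [1,-1.74,-12.17,0.28,0,0.04,2.54]
    - [1,-1.74,-12.17,0.28,0,0.04,2.54]
    - [1,-1.74,-12.17,0.28,0,0.04,2.54]
    - [1,-1.74,-12.17,0.28,0,0.04,2.54]
    - [1,-1.74,-12.17,0.28,0,0.04,2.54]
    - [1,-1.74,-12.17,0.28,0,0.04,2.54]

```text
t: 41.65
tcp_pos: [0.5739, 0.403, 0.4292]
ee_rot: [0.996, -0.088, 0.001, 0.0]
ft_force: [-0.1, 0.2, -0.3]
width: 0.0852
```

Run:
```python
from h import *
t=snapshot('top')
for p in punnets(t): print(p)
s=snapshot('scene'); crop(s,'s24',270,210,420,330,5)
orth(t,'o24',.47,.75,-.18,.12,.097,.5)
print([(w(q,d['position']).round(3).tolist(),round(d['conf'],2)) for q in (s,t) for d in landmark_of(q,'punnet1_mid')])
plan([(.573,.404,.29,-10)])
```

```text
([700.7000122070312, 359.8999938964844], -69.9, [700.6, 361.8], [34.7, 119.9], 19.2, 380)
([675.2000122070312, -107.19999694824219], 3.4, [675.4, -106.6], [49.3, 79.2], 88.5, 402)
([577.2999877929688, -84.5], 2.8, [577.6, -84.6], [82.9, 47.6], 2.1, 417)
([571.5, 404.29998779296875], -11.5, [572.9, 404.5], [46.0, 79.6], 80.2, 370)
([464.0, 407.29998779296875], 17.7, [459.2, 409.7], [79.7, 39.0], 10.1, 269)
[([0.569, -0.084, 0.074], 0.8), ([0.565, -0.089, 0.078], 0.65)]
t 41.85 tcp [0.5744 0.4025 0.4309] phi -10.1 tilt 0.23 q [ 0.45  0.61  1.19 -0.    1.33  2.2 ] F [-0.6 -0.   0.1] M [0.03 0.   0.05] w 0.0855
  to (0.573, 0.404, 0.29, -10) : [-0.05, -0.03, 3.52] [-0.02, -0.04, -0.03]
```

View pics/s24.png

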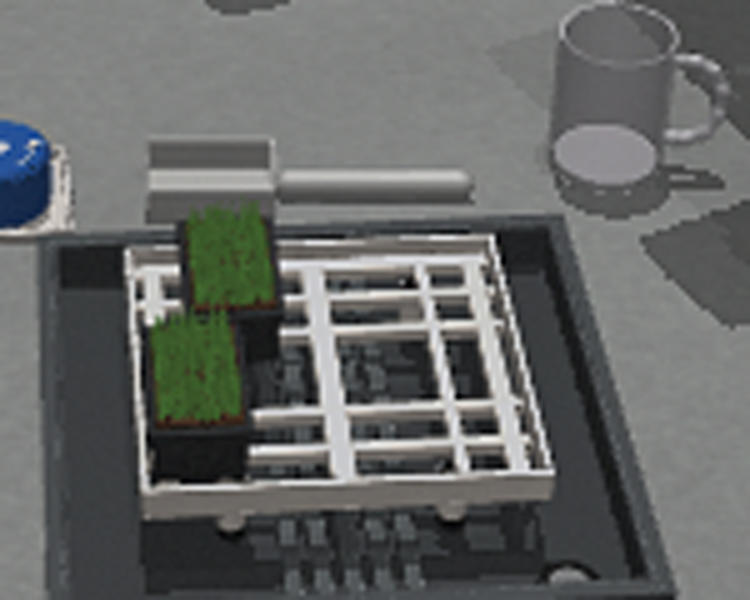

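View pics/o24.png

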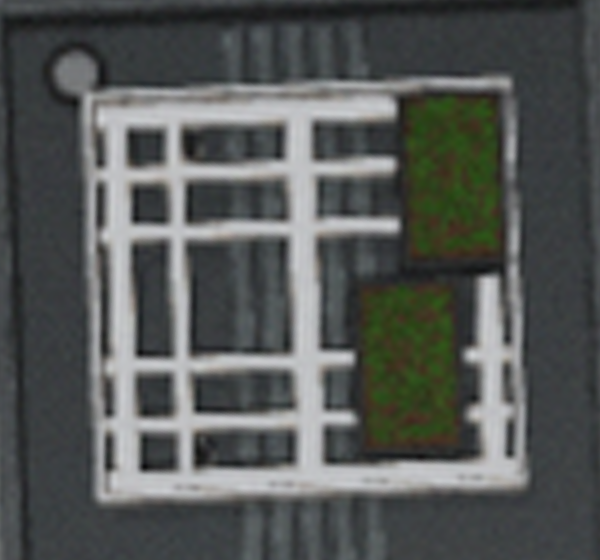

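The second punnet sits at about (.661,-.106), upright in the front right corner. It was probably the announced knock, or dragged at release. It's on the grid but too near the y limit, so I'll re-centre it afterwards. Carrying on with the punnet below the gripper.

Call:
drive_tool:
  motion:
    - [1,-0.05,-0.03,1.5,0,-0.04,0]
    - [1,-0.05,-0.03,3,0,-0.04,0]
    - [1,-0.05,-0.03,4.2,0,-0.04,0]
    - [1,-0.05,-0.03,5,0,-0.04,0]
    - [1,-0.05,-0.03,5.6,0,-0.04,0]
    - [1,-0.05,-0.03,6.1,0,-0.04,0]
    - [1,-0.05,-0.03,6.25,0,-0.04,0]
    - [1,-0.05,-0.03,6.25,0,-0.04,0]
    - [1,-0.05,-0.03,6.25,0,-0.04,0]

```text
t: 42.75
tcp_pos: [0.5738, 0.4057, 0.1824]
ee_rot: [0.996, -0.088, 0.001, -0.002]
ft_force: [-0.4, -0.4, -0.2]
width: 0.085
```

Run:
```python
from h import *
plan([(.573,.404,.18,-10)])
s=snapshot('scene'); crop(s,'s25',380,170,540,320,4)
```

```text
t 42.75 tcp [0.5738 0.4057 0.1824] phi -10.0 tilt 0.24 q [0.46 0.9  1.35 0.   0.89 2.2 ] F [-0.4 -0.4 -0.2] M [-0.03 -0.03 -0.  ] w 0.085
  to (0.573, 0.404, 0.18, -10) : [-0.01, 0.05, 0.06] [-0.04, -0.03, -0.01]
```

View pics/s25.png

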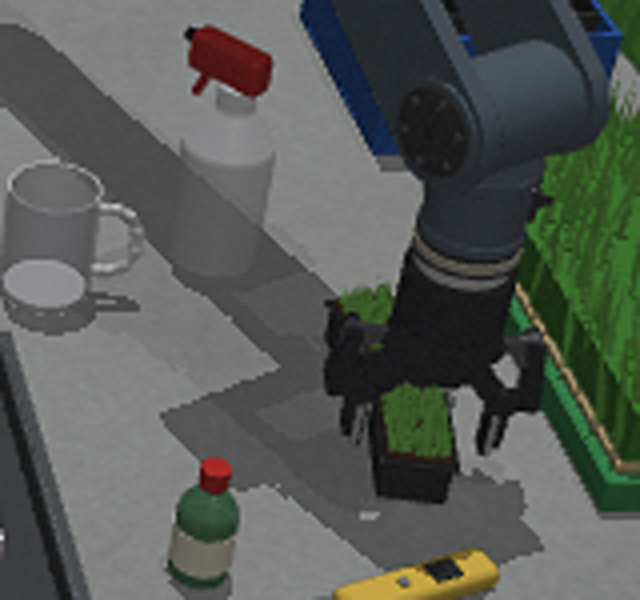

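Call:
drive_tool:
  motion:
    - [0,0,0.05,0,0,0,0]
    - [0,0,0.05,0,0,0,0]
    - [0,0,0.05,0,0,0,0]
    - [0,0,0.05,0,0,0,0]
    - [0,0,0.05,0,0,0,0]

```text
t: 43.3
tcp_pos: [0.5732, 0.404, 0.1825]
ee_rot: [0.996, -0.087, 0.001, -0.001]
ft_force: [-0.7, -1.3, 5.4]
width: 0.0549
```

Run:
```python
from h import *
plan([(.6566,.0232,.33,2.7),(.5627,.0187,.33,2.7)])
```

```text
t 43.3 tcp [0.5732 0.404  0.1825] phi -10.0 tilt 0.22 q [0.45 0.9  1.35 0.   0.89 2.2 ] F [-0.7 -1.3  5.4] M [-0.33  0.08 -0.07] w 0.0549
  to (0.6566, 0.0232, 0.33, 2.7) : [3.72, 9.0, -3.7] [-0.03, -0.03, -2.54]
  to (0.5627, 0.0187, 0.33, 2.7) : [1.43, 9.52, -3.71] [-0.03, -0.03, -2.54]
```

Call:
drive_tool:
  motion:
    - [0,0,0,-1,0,0,0]
    - [0,0,0,-2.2,0,0,0]
    - [0,0,0,-3.7,0,0,0]
    - [0,0,0,-4,0,0,0]
    - [0,1.5,3.5,-4,0,0,-1]
    - [0,3.78,9,-4,0,0,-2.54]
    - [0,3.78,9,-4,0,0,-2.54]
    - [0,3.78,9,-4,0,0,-2.54]
    - [0,3.78,9,-4,0,0,-2.54]
    - [0,3.78,9,-4,0,0,-2.54]
    - [0,3.78,9,-4,0,0,-2.54]
    - [0,3.78,9,-4,0,0,-2.54]
    - [0,3.78,9,-4,0,0,-2.54]
    - [0,3.78,9,-4,0,0,-2.54]
    - [0,3.78,9,-4,0,0,-2.54]
    - [0,3.78,9,-4,0,0,-2.54]

```text
t: 44.9
tcp_pos: [0.6583, 0.0244, 0.3401]
ee_rot: [1.0, 0.024, -0.0, -0.001]
ft_force: [0.5, 0.3, -2.1]
width: 0.0553
```

Run:
```python
from h import *
plan([(.6585,.023,.243,2.7)])
s=snapshot('scene'); crop(s,'s26',240,180,440,330,4)
```

```text
t 44.9 tcp [0.6583 0.0244 0.3401] phi 2.8 tilt 0.13 q [-0.13  0.64  1.4   0.    1.1   1.39] F [ 0.5  0.3 -2.1] M [ 0.01  0.01 -0.01] w 0.0553
  to (0.6585, 0.023, 0.243, 2.7) : [0.0, 0.04, 2.43] [-0.03, 0.0, 0.02]
```

View pics/s26.png

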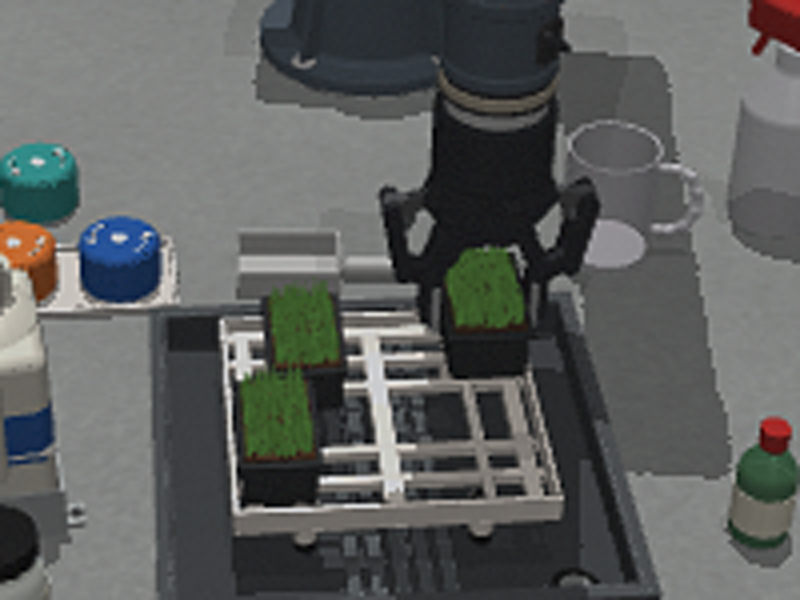

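Call:
drive_tool:
  motion:
    - [0,0,0.03,0.8,0,0,0]
    - [0,0,0.03,1.5,0,0,0]
    - [0,0,0.03,2.1,0,0,0]
    - [0,0,0.03,2.35,0,0,0]
    - [0,0,0.03,2.45,0,0,0]
    - [0,0,0.03,2.48,0,0,0]
    - [0,0,0.03,2.48,0,0,0]

```text
t: 45.65
tcp_pos: [0.6595, 0.0219, 0.2423]
ee_rot: [1.0, 0.024, 0.002, -0.001]
ft_force: [0.5, 0.3, -1.6]
width: 0.0551
```

Call:
drive_tool:
  motion:
    - [0,0,0,0.05,0,0,0]
    - [0,0,0,0.1,0,0,0]
    - [0,0,0,0.1,0,0,0]

```text
t: 45.95
tcp_pos: [0.6594, 0.0217, 0.2382]
ee_rot: [1.0, 0.023, 0.001, -0.001]
ft_force: [-0.7, -0.4, 1.4]
width: 0.055
```

Contact. Releasing slowly.

Call:
drive_tool:
  motion:
    - [0,0,0,0.03,0,0,0]
    - [0.85,0,0,0.02,0,0,0]
    - [0.85,0,0,0,0,0,0]
    - [0.85,0,0,0,0,0,0]
    - [0.85,0,0,0,0,0,0]

```text
t: 46.45
tcp_pos: [0.6589, 0.0217, 0.237]
ee_rot: [1.0, 0.023, 0.0, -0.001]
ft_force: [0.7, 0.9, -1.1]
width: 0.0726
```

Call:
drive_tool:
  motion:
    - [0.85,0,0,-0.6,0,0,0]
    - [0.85,0,0,-1.2,0,0,0]
    - [0.85,0,0,-2.2,0,0,0]
    - [0.85,0,0,-5,0,0,0]
    - [1,0,0,-5,0,0,0]
    - [1,0,0,-5,0,0,0]
    - [1,0,0,-5,0,0,0]

```text
t: 47.15
tcp_pos: [0.6592, 0.0214, 0.4403]
ee_rot: [1.0, 0.024, 0.004, -0.0]
ft_force: [-0.3, -0.1, -0.3]
width: 0.0856
```

Run:
```python
from h import *
t=snapshot('top')
for p in punnets(t): print(p)
s=snapshot('scene'); crop(s,'s27',240,180,520,330,2.8)
plan([(.458,.4135,.43,9.5)])
```

```text
([700.7000122070312, 360.6000061035156], -70.6, [700.4, 361.7], [35.2, 119.8], 19.0, 398)
([675.0999755859375, -106.9000015258789], 3.2, [675.1, -107.0], [82.7, 47.6], 2.5, 407)
([577.2000122070312, -84.80000305175781], 2.7, [577.2, -85.4], [48.8, 81.0], 88.6, 418)
t 47.25 tcp [0.6582 0.0214 0.4355] phi 2.7 tilt 0.18 q [-0.14  0.54  1.31  0.    1.29  1.39] F [ 0.  -0.1 -0.4] M [ 0.01 -0.04 -0.01] w 0.0857
  to (0.458, 0.4135, 0.43, 9.5) : [-4.54, -10.03, 0.17] [-0.03, 0.02, -1.36]
```

View pics/s27.png

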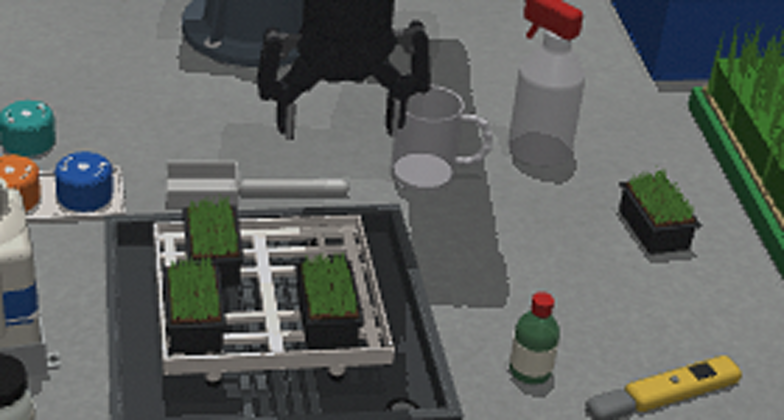

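Good. Last punnet.

Call:
drive_tool:
  motion:
    - [1,-4.54,-10.03,0.17,0,0,-1.36]
    - [1,-4.54,-10.03,0.17,0,0,-1.36]
    - [1,-4.54,-10.03,0.17,0,0,-1.36]
    - [1,-4.54,-10.03,0.17,0,0,-1.36]
    - [1,-4.54,-10.03,0.17,0,0,-1.36]
    - [1,-4.54,-10.03,0.17,0,0,-1.36]
    - [1,-4.54,-10.03,0.17,0,0,-1.36]
    - [1,-4.54,-10.03,0.17,0,0,-1.36]
    - [1,-4.54,-10.03,0.17,0,0,-1.36]
    - [1,-4.54,-10.03,0.17,0,0,-1.36]
    - [1,-4.54,-10.03,0.17,0,0,-1.36]
    - [1,-4.54,-10.03,0.17,0,0,-1.36]
    - [1,-4.54,-10.03,0.17,0,0,-1.36]
    - [1,-4.54,-10.03,3.5,0,0,-1.36]
    - [1,-4.54,-10.03,3.5,0,0,-1.36]
    - [1,-4.54,-10.03,3.5,0,0,-1.36]
    - [1,-4.54,-10.03,3.5,0,0,-1.36]
    - [1,-4.54,-10.03,3.5,0,0,-1.36]

```text
t: 49.05
tcp_pos: [0.4597, 0.4132, 0.2978]
ee_rot: [0.997, 0.082, 0.0, -0.001]
ft_force: [0.6, -0.0, -0.7]
width: 0.0857
```

Run:
```python
from h import *
plan([(.458,.4135,.182,9.5)])
s=snapshot('scene'); crop(s,'s28',380,170,540,320,4)
```

```text
t 49.05 tcp [0.4597 0.4132 0.2978] phi 9.4 tilt 0.09 q [0.55 0.65 1.54 0.   0.95 1.96] F [ 0.6 -0.  -0.7] M [ 0.05 -0.02  0.02] w 0.0857
  to (0.458, 0.4135, 0.182, 9.5) : [-0.04, -0.01, 2.9] [-0.02, -0.01, -0.02]
```

View pics/s28.png

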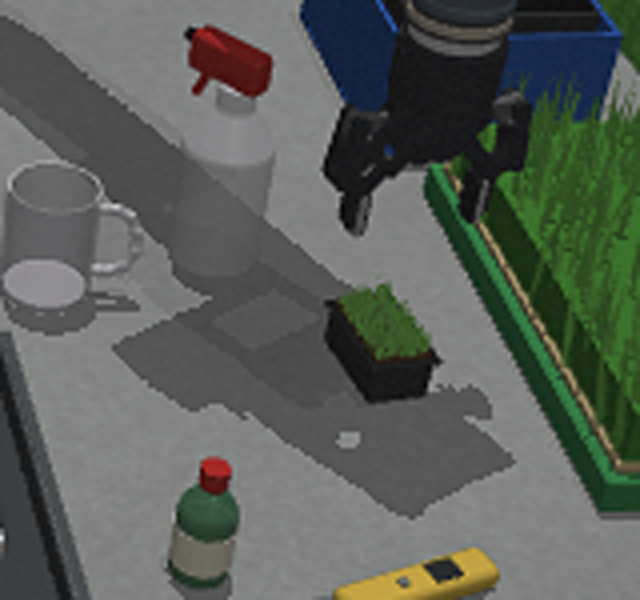

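Call:
drive_tool:
  motion:
    - [1,-0.04,-0.01,1,0,0,0]
    - [1,-0.04,-0.01,1.8,0,0,0]
    - [1,-0.04,-0.01,2.5,0,0,0]
    - [1,-0.04,-0.01,2.85,0,0,0]
    - [1,-0.04,-0.01,2.9,0,0,0]
    - [1,-0.04,-0.01,2.9,0,0,0]
    - [0,-0.04,-0.01,2.9,0,0,0]
    - [0,-0.04,-0.01,2.9,0,0,0]
    - [0,-0.04,-0.01,2.9,0,0,0]
    - [0,-0.04,-0.01,2.9,0,0,0]
    - [0,-0.04,-0.01,2.9,0,0,0]

```text
t: 50.2
tcp_pos: [0.4578, 0.4145, 0.1836]
ee_rot: [0.997, 0.083, 0.002, -0.001]
ft_force: [1.4, -0.2, 5.7]
width: 0.0549
```

Run:
```python
from h import *
plan([(.5627,.0187,.34,2.7)])
s=snapshot('scene'); crop(s,'s29',380,170,540,320,4)
```

```text
t 50.2 tcp [0.4578 0.4145 0.1836] phi 9.5 tilt 0.27 q [0.55 0.82 1.59 0.   0.73 1.96] F [ 1.4 -0.2  5.7] M [-0.23  0.03 -0.03] w 0.0549
  to (0.5627, 0.0187, 0.34, 2.7) : [0.97, 10.18, -3.93] [-0.03, -0.04, 1.36]
```

View pics/s29.png

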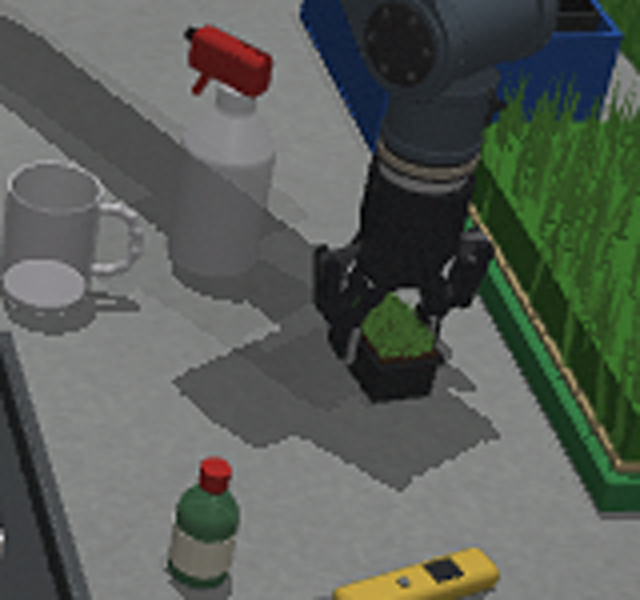

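Call:
drive_tool:
  motion:
    - [0,0,0,-1,0,0,0]
    - [0,0,0,-2.2,0,0,0]
    - [0,0,0,-3.7,0,0,0]
    - [0,0,0,-3.95,0,0,0]
    - [0,0.5,4,-3.95,0,0,0.5]
    - [0,0.95,10.15,-3.95,0,0,1.36]
    - [0,0.95,10.15,-3.95,0,0,1.36]
    - [0,0.95,10.15,-3.95,0,0,1.36]
    - [0,0.95,10.15,-3.95,0,0,1.36]
    - [0,0.95,10.15,-3.95,0,0,1.36]
    - [0,0.95,10.15,-3.95,0,0,1.36]
    - [0,0.95,10.15,-3.95,0,0,1.36]
    - [0,0.95,10.15,-3.95,0,0,1.36]
    - [0,0.95,10.15,-3.95,0,0,1.36]
    - [0,0.95,10.15,-3.95,0,0,1.36]
    - [0,0.95,10.15,-3.95,0,0,1.36]
    - [0,0.95,10.15,-3.95,0,0,1.36]

```text
t: 51.95
tcp_pos: [0.5609, 0.0214, 0.339]
ee_rot: [1.0, 0.025, 0.0, -0.001]
ft_force: [-0.1, 0.7, -2.7]
width: 0.0552
```

Run:
```python
from h import *
plan([(.562,.021,.243,2.7)])
s=snapshot('scene'); crop(s,'s30',240,180,440,330,4)
```

```text
t 51.95 tcp [0.5609 0.0214 0.339 ] phi 2.8 tilt 0.12 q [-0.16  0.53  1.66  0.    0.95  1.36] F [-0.1  0.7 -2.7] M [ 0.01 -0.03 -0.02] w 0.0552
  to (0.562, 0.021, 0.243, 2.7) : [0.03, 0.02, 2.4] [-0.02, -0.0, 0.03]
```

View pics/s30.png

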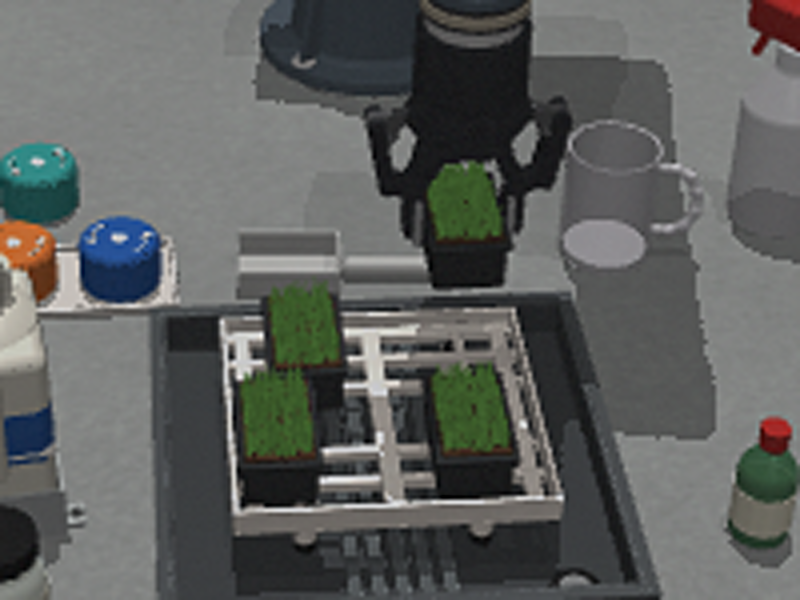

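Call:
drive_tool:
  motion:
    - [0,0,0.02,0.8,0,0,0]
    - [0,0,0.02,1.5,0,0,0]
    - [0,0,0.02,2.1,0,0,0]
    - [0,0,0.02,2.35,0,0,0]
    - [0,0,0.02,2.43,0,0,0]
    - [0,0,0.02,2.45,0,0,0]
    - [0,0,0.02,2.45,0,0,0]

```text
t: 52.7
tcp_pos: [0.5621, 0.0192, 0.2421]
ee_rot: [1.0, 0.024, 0.002, -0.001]
ft_force: [0.1, -0.0, -2.2]
width: 0.0551
```

Call:
drive_tool:
  motion:
    - [0,0,0,0.04,0,0,0]
    - [0,0,0,0.08,0,0,0]
    - [0,0,0,0.08,0,0,0]

```text
t: 53.0
tcp_pos: [0.5619, 0.0191, 0.2392]
ee_rot: [1.0, 0.023, 0.001, -0.001]
ft_force: [-0.9, 0.7, 3.7]
width: 0.0552
```

Call:
drive_tool:
  motion:
    - [0.85,0,0,0,0,0,0]
    - [0.85,0,0,0,0,0,0]
    - [0.85,0,0,0,0,0,0]
    - [0.85,0,0,0,0,0,0]
    - [0.85,0,0,-0.6,0,0,0]
    - [0.85,0,0,-1.2,0,0,0]
    - [0.85,0,0,-2.2,0,0,0]
    - [0.85,0,0,-5,0,0,0]
    - [1,0,0,-5,0,0,0]
    - [1,0,0,-5,0,0,0]
    - [1,0,0,-5,0,0,0]

```text
t: 54.1
tcp_pos: [0.5617, 0.0187, 0.4405]
ee_rot: [1.0, 0.023, 0.003, -0.0]
ft_force: [0.2, -0.5, -0.4]
width: 0.0854
```

Run:
```python
from h import *
t=snapshot('top')
for p in punnets(t): print(p)
s=snapshot('scene'); crop(s,'s31',240,180,440,330,4)
orth(t,'o31',.47,.75,-.18,.12,.097,.5)
plan([(.661,-.1055,.43,2.7),(.661,-.1055,.30,2.7)])
```

```text
([700.5999755859375, 361.29998779296875], -70.6, [700.3, 362.2], [35.2, 120.8], 19.0, 400)
([675.0, -106.80000305175781], 3.1, [675.1, -106.9], [82.7, 47.9], 2.5, 409)
([577.2000122070312, -84.4000015258789], 3.2, [577.7, -84.5], [83.1, 47.3], 2.7, 415)
t 54.2 tcp [0.5607 0.0188 0.4366] phi 2.7 tilt 0.16 q [-0.17  0.4   1.56  0.    1.18  1.36] F [ 0.  -0.7 -0.5] M [-0.01  0.03 -0.02] w 0.0851
  to (0.661, -0.1055, 0.43, 2.7) : [2.36, 3.22, 0.15] [-0.03, 0.02, -0.0]
  to (0.661, -0.1055, 0.3, 2.7) : [2.36, 3.23, 3.4] [-0.03, 0.02, -0.0]
```

View pics/s31.png

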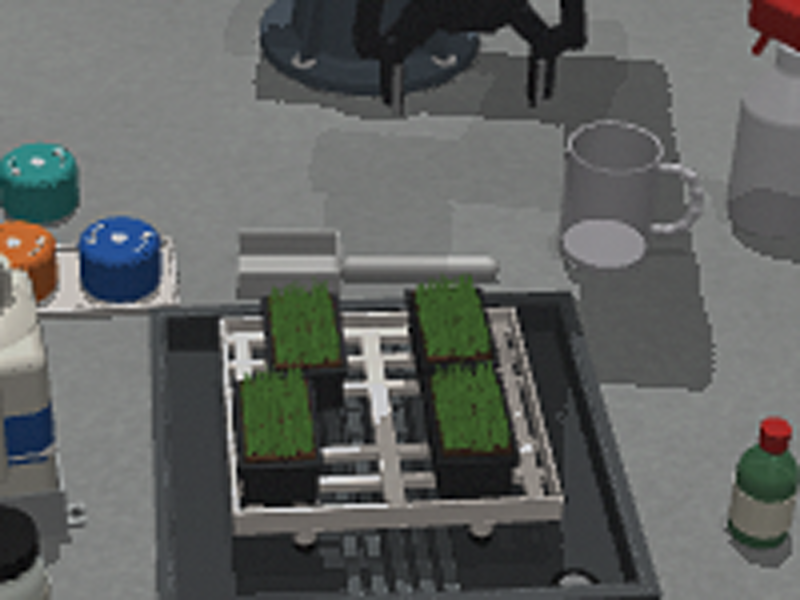

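View pics/o31.png

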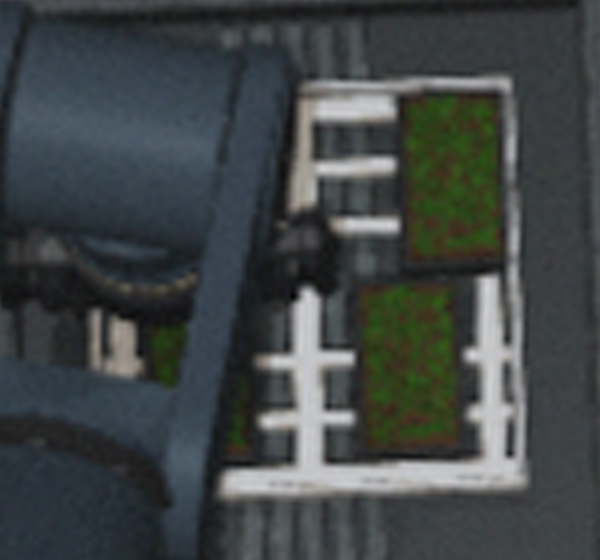

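Three punnets sit well. Now re-centring the front right one.

Call:
drive_tool:
  motion:
    - [1,2.36,3.22,0.15,0,0,0]
    - [1,2.36,3.22,0.15,0,0,0]
    - [1,2.36,3.22,0.15,0,0,0]
    - [1,2.36,3.22,0.15,0,0,0]
    - [1,2.36,3.22,0.15,0,0,0]
    - [1,2.36,3.22,0.15,0,0,0]
    - [1,2.36,3.22,2.4,0,0,0]
    - [1,2.36,3.22,2.4,0,0,0]
    - [1,2.36,3.22,2.4,0,0,0]
    - [1,2.36,3.22,2.4,0,0,0]

```text
t: 55.2
tcp_pos: [0.6613, -0.1039, 0.3417]
ee_rot: [1.0, 0.024, -0.001, -0.001]
ft_force: [0.7, 0.1, 0.6]
width: 0.0854
```

Run:
```python
from h import *
plan([(.661,-.106,.246,2.7)])
s=snapshot('scene'); crop(s,'s32',240,180,440,330,4)
```

```text
t 55.2 tcp [ 0.6613 -0.1039  0.3417] phi 2.8 tilt 0.17 q [-0.32  0.66  1.37  0.    1.12  1.2 ] F [0.7 0.1 0.6] M [-0.01 -0.    0.01] w 0.0854
  to (0.661, -0.106, 0.246, 2.7) : [-0.01, 0.06, 2.39] [-0.03, 0.01, 0.02]
```

View pics/s32.png

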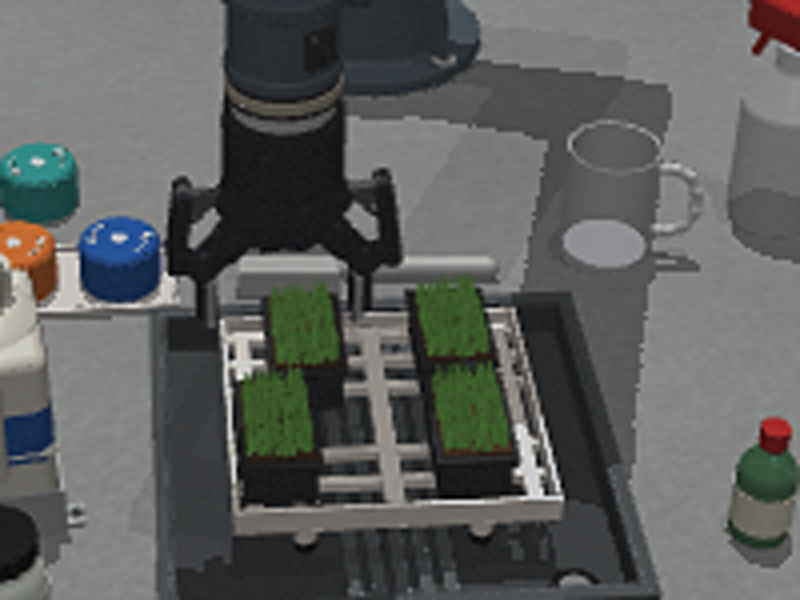

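Call:
drive_tool:
  motion:
    - [1,-0.01,0.03,0.8,0,0,0]
    - [1,-0.01,0.03,1.5,0,0,0]
    - [1,-0.01,0.03,2.1,0,0,0]
    - [1,-0.01,0.03,2.35,0,0,0]
    - [1,-0.01,0.03,2.39,0,0,0]
    - [1,-0.01,0.03,2.39,0,0,0]
    - [0,-0.01,0.03,2.39,0,0,0]
    - [0,-0.01,0.03,2.39,0,0,0]
    - [0,-0.01,0.03,2.39,0,0,0]
    - [0,-0.01,0.03,2.39,0,0,0]

```text
t: 56.25
tcp_pos: [0.6622, -0.1067, 0.248]
ee_rot: [1.0, 0.023, 0.002, -0.0]
ft_force: [-0.7, -1.0, 5.6]
width: 0.0544
```

Run:
```python
from h import *
plan([(.663,-.08,.262,2.7)])
s=snapshot('scene'); crop(s,'s33',240,180,440,330,4)
```

```text
t 56.25 tcp [ 0.6622 -0.1067  0.248 ] phi 2.7 tilt 0.23 q [-0.33  0.78  1.42  0.    0.94  1.2 ] F [-0.7 -1.   5.6] M [ 0.02  0.08 -0.01] w 0.0544
  to (0.663, -0.08, 0.262, 2.7) : [0.05, -0.67, -0.35] [-0.0, -0.05, -0.0]
```

View pics/s33.png

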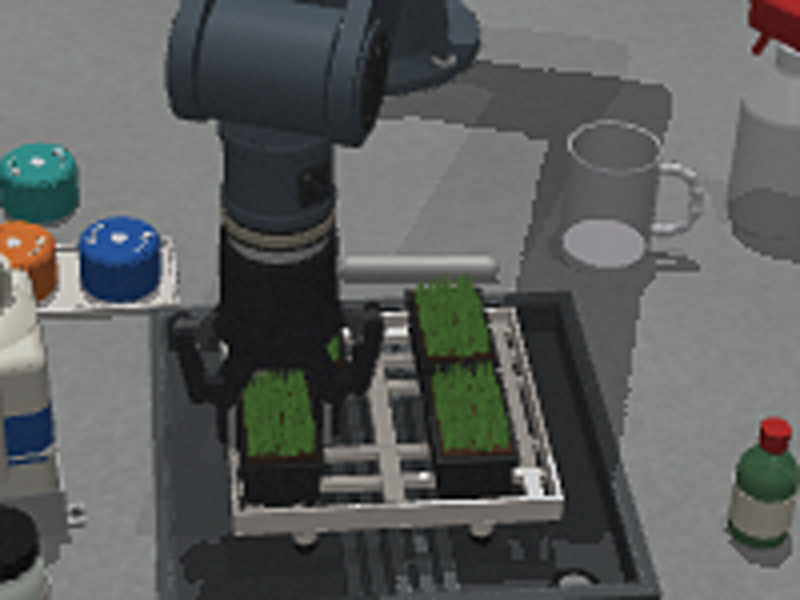

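Call:
drive_tool:
  motion:
    - [0,0,0,-0.25,0,0,0]
    - [0,0,0,-0.5,0,0,0]
    - [0,0.03,-0.2,-0.5,0,0,0]
    - [0,0.05,-0.5,-0.5,0,0,0]
    - [0,0.05,-0.65,-0.5,0,0,0]
    - [0,0.05,-0.65,-0.5,0,0,0]
    - [0,0.05,-0.65,-0.3,0,0,0]
    - [0,0.05,-0.65,-0.1,0,0,0]
    - [0,0.05,-0.65,0,0,0,0]
    - [0,0.05,-0.65,0.03,0,0,0]
    - [0,0.05,-0.65,0.03,0,0,0]

```text
t: 57.4
tcp_pos: [0.6623, -0.0805, 0.2478]
ee_rot: [1.0, 0.023, 0.0, -0.001]
ft_force: [-5.4, 0.7, 15.7]
width: 0.0547
```

Call:
drive_tool:
  motion:
    - [0,-0.02,0,-0.04,0,0,0]
    - [0,-0.02,0,-0.04,0,0,0]
    - [0.85,-0.02,0,-0.04,0,0,0]
    - [0.85,-0.02,0,-0.04,0,0,0]
    - [0.85,-0.02,0,-0.04,0,0,0]
    - [0.85,-0.02,0,-0.04,0,0,0]

```text
t: 58.0
tcp_pos: [0.6614, -0.0805, 0.2459]
ee_rot: [1.0, 0.023, -0.0, -0.001]
ft_force: [0.0, 0.1, 0.0]
width: 0.0727
```

Call:
drive_tool:
  motion:
    - [0.85,0,0,-0.5,0,0,0]
    - [0.85,0,0,-1,0,0,0]
    - [0.85,0,0,-2.2,0,0,0]
    - [0.85,0,0,-5,0,0,0]
    - [1,0,0,-5,0,0,0]
    - [1,0,0,-5,0,0,0]
    - [1,0,0,-5,0,0,0]
    - [1,-3,9,-5,0,0,0]
    - [1,-3,9,-5,0,0,0]
    - [1,-3,9,-5,0,0,0]
    - [1,-3,9,-5,0,0,0]
    - [1,-3,9,-5,0,0,0]
    - [1,-3,9,-5,0,0,0]
    - [1,-3,9,-5,0,0,0]
    - [1,-3,9,-5,0,0,0]
    - [1,-3,9,-5,0,0,0]

```text
t: 59.6
tcp_pos: [0.5559, -0.4505, 0.4414]
ee_rot: [1.0, 0.02, -0.002, -0.002]
ft_force: [0.1, 0.1, -0.5]
width: 0.0856
```

Run:
```python
from h import *
st()
t=snapshot('top')
c=np.array([.2284,-.0844]); S=np.array([.612,-.029]); a=np.deg2rad(2.7)
for p in punnets(t):
    X=c+(np.array(p[0])/1000-c)*(1.862-.096)/(1.862-.042); d=X-S
    print(X.round(4),p[1],p[5],'stand xy',(d@[np.cos(a),np.sin(a)]).round(4),(d@[-np.sin(a),np.cos(a)]).round(4))
s=snapshot('scene'); save(s,'s34f'); crop(s,'s34',200,180,440,360,3.3)
orth(t,'o34',.47,.75,-.18,.12,.097,.5)
for n in ('stand_mid','capA_mid','capB_mid'):
  print(n,[(w(q,d['position']).round(3).tolist(),round(d['conf'],2)) for q in (s,t) for d in landmark_of(q,n)])
```

```text
t 59.6 tcp [ 0.5559 -0.4505  0.4414] phi 2.3 tilt 0.33 q [-0.84  0.63  1.13  0.    1.39  0.69] F [ 0.1  0.1 -0.5] M [ 0.01  0.05 -0.01] w 0.0856
[0.6867 0.3479] -70.8 400 stand xy 0.0924 0.3729
[ 0.661  -0.0793] 2.8 413 stand xy 0.0466 -0.0525
[0.6601 0.0229] 2.5 410 stand xy 0.0505 0.0496
[0.6677 0.2201] 30.0 150 stand xy 0.0673 0.2462
[ 0.5878 -0.0806] -48.1 175 stand xy -0.0266 -0.0504
[0.5627 0.0205] 2.7 420 stand xy -0.0469 0.0518
stand_mid [([0.615, -0.033, 0.052], 0.74), ([0.613, -0.03, 0.054], 0.95), ([0.483, -0.437, 0.0], 0.75)]
capA_mid [([0.379, -0.22, 0.019], 0.79)]
capB_mid [([0.31, -0.597, 0.014], 0.74), ([0.265, -0.297, 0.017], 0.67), ([0.61, -0.511, 0.018], 0.6), ([0.329, -0.445, 0.02], 0.56), ([0.378, -0.305, 0.021], 0.55), ([0.337, -0.444, 0.02], 0.81), ([0.264, -0.291, 0.018], 0.72), ([0.707, 0.37, -0.002], 0.71), ([0.313, -0.593, 0.022], 0.57), ([0.615, -0.508, 0.021], 0.56)]
```

View pics/s34.png

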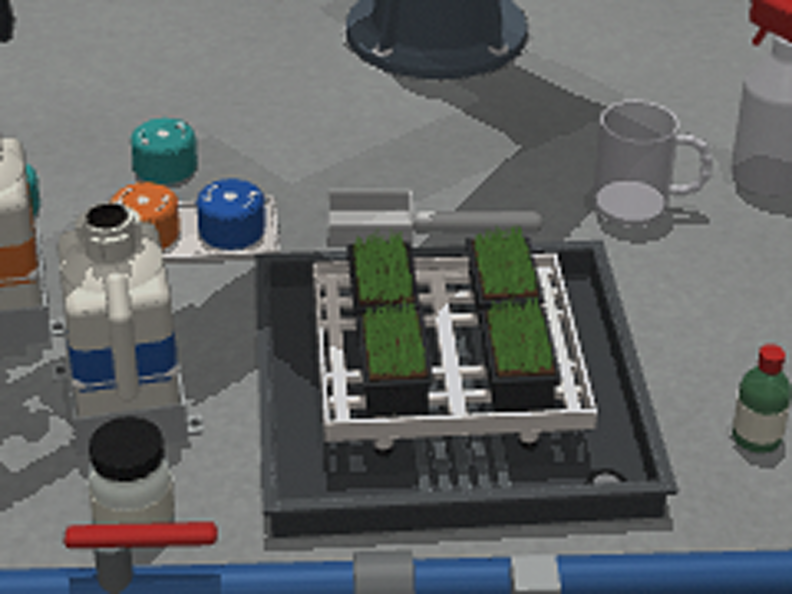

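View pics/o34.png

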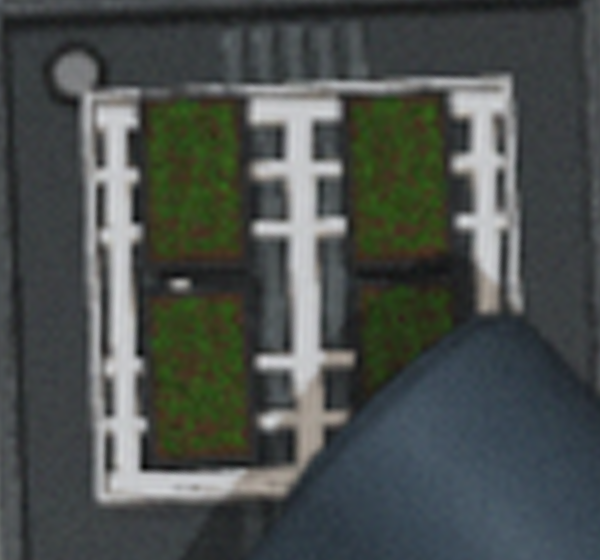

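Run:
```python
from h import *
print(finish_job()); print(get_state()['t'])
```

```text
the job is handed in; nothing more can be done
None
the job is handed in; nothing more can be done
```

I did every step and handed the job in at about 60 s of the 210 s allowed; `finish_job()` gives no verdict, so the result itself is unconfirmed.

- **Stand:** I lifted it by its bar, turned it about 44° clockwise, set it down and let go while the tray was still empty. The last pictures show it level with its feet clear of the ribs. stand_mid is at z ≈ 0.052–0.054 m, near the middle of the tray.
- **Caps:** I pressed both caps to the stop (about 20 N), turned them 57° anticlockwise, lifted them off and set them in the dish. Both lie flat; the last landmarks put cap A at (.379, -.220) and cap B at (.378, -.305), each about 20 mm up. The pink and turquoise look-alikes were left alone.
- **Punnets:** All four stand upright on the grid, about ±47–53 mm from the stand's middle in x and y, inside the 76/80 mm limits. The arm hid part of the rear right one in the last top view. Its position comes from the view before, and the scene picture agreed.
- **What went wrong:** One punnet was found about 27 mm off after I released it, at roughly -79 mm of the 80 mm limit. It was either the announced knock or a drag at release; I regripped it and set it at -52 mm.
- **Bystanders:** Nothing touched them as far as the pictures show, though I did not measure all of them again at the end.

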